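Clamp a grinding jar in a mixer mill until the ratchet knob clicks

ROBOT

A 6-joint arm with a two-finger parallel gripper is mounted at the origin on a cart in front of the work surface, level with it; the furniture and walls round the work are solid. World frame = base frame: x ahead of the robot, y to its left, z up, the work surface at z = 0. Lengths are in mm, angles in rad, forces in N, time in s.
With the tool pointing down it reaches from about 275 to 1000 mm from the base axis. Payload 8.4 kg.
Tool frame: the origin (TCP) lies on the mounting face of the last link; the fingertips stand 173 mm ahead of it and the grasp point (between the pads) lies 155 mm ahead of it; z points along the fingers, y is the direction in which the jaws open and shut (so a half turn about z gives the same grasp; the last joint's range is limited). The gripper opens to 85 mm and grips with 20 to 120 N. Pads are 22 mm wide; open, the fingers measure 114 mm over their backs; the gripper's body (76 mm by 85 mm) begins 54 mm behind the grasp point. The pads swing forward as they close: fully open they stand 13 mm farther back than shut.
Start: joints at [-1.318, 0.353, 1.633, -0, 1.155, -0.002], TCP at [157.531, -604.825, 404.681] pointing down, gripper open.
Joint ranges: [-2.63, 2.63], [-0.92, 2.1], [0.06, 2.66], [-1.3, 4.44], [0, 2.69], [-3.02, 3.02]. Speed limits (rad/s): [2.22, 2.22, 2.79, 3.14, 3.14, 3.14].

INTERFACE

Orientations are given as [roll, pitch, yaw] about the fixed x, y, z axes, in that order (R = Rz(yaw) Ry(pitch) Rx(roll)).
In Python, from rig import readout, imaging, ticket gives the robot as it stands.
- The arm moves only by the tool step_arm, never from a script. Its argument "deltas" is a list of rows, each an object with "translation": the shift along the tool's x, y, z in cm, a list of three; "rot": the turn, a rotation vector about the tool's x, y, z in rad, a list of three. In form: [{"translation": [x, y, z], "rot": [rx, ry, rz]}, ...]. A call has 1 to 8 rows; each row is the pose to reach, as a shift and turn from the pose commanded when the call began, along the tool's axes at that moment; what a row does not reach only later rows make up. A row lasts 1/8 s, in which the tool goes at most 62.5 mm and 10.7 degrees, less where a joint would pass 70% of its speed; a pose out of reach is approached as far as the arm can. A call with a gripper value outside its range is refused whole. "grip" is the closure in counts, from 0 (fully open) to 255 (shut), set as the call begins (left out, the last holds). The fingers move at their own pace and stop on an object; "squeeze" is the grip in N (left out, the last holds). Time passes only in rows, so rows that repeat a pose let the fingers close. It gives the time, the measured TCP pose, the force and the opening at its end, in the units of the state.
- readout.sense(): the state, without advancing time (a new reading comes with each control period).
- imaging.grab_frame(name): name is "scene" or "top" or "wrist"; returns a dict with "image" (400x640x3 uint8, red, green, blue), "camera_matrix" (3x3 intrinsics, pixels), "k1" (the pictures are not rectified: a ray, as slopes to the right and down, at radius r is drawn at 1 + k1 r^2 times it, then the intrinsics apply), "world_to_cam" (4x4, takes a point from world to camera coordinates). Camera axes: x right, y up, looking along -z (the intrinsics and any distortion apply to the point x, -y, -z); pixel columns grow to the right and rows downward; lengths in mm; the calibration is good to about 2 mm. A picture is of the moment at which its call begins. There is no depth.
- ticket.sign_off(): hands the job in, once; it reports no verdict.
The state is a dict: "clock": time; "qpos": joint angles; "qvel": joint speeds; "joint_efforts": joint torques, N m; "eef_pos": TCP position; "tcp_rot": TCP orientation; "contact_force": force on the tool from outside, world axes, zero at the start; "wrist_torque": the same for the moment, N m; "opening": opening from 0.0 (shut) to 1.0 (fully open).
Only numpy, scipy, OpenCV 4.12 (cv2) and the standard library are available. Lean on these libraries where they do the work, as an engineer would, in place of code of your own. Each camera call takes 0.05 s, during which the arm holds its last target.

TASK

Load the small mixer mill for a run: set the smaller of the two steel grinding jars down gently into the round nest of the mill until it stands on the nest's floor, swing the clamp bridge over it until it stops in its keeper, then tighten the ratchet knob on the bridge clockwise until it slips and has clicked two to four times, and let go. Turn only the ratchet knob and not the bare steel collar under it, which would crush the jar's seal, and leave the other things on the desk where they are.

Things in the scene. Friction and masses are not known exactly. Their poses are not given: they have to be found in the camera images.
- mill: Bench mixer mill, fixed: low white case 130 x 190 x 45 mm on feet, a metal plate (top at 61 mm) on it with the nest, two posts and the bridge. Origin: centre of the underside; x to the rear (away from the front panel with dial and switch), y to its left, z up. Left post (bridge pivot, upright axis) at x 0, y +65 mm; keeper post in front of the bridge at y -65 mm, up to 188 mm.
- nest (a point): Centre of the nest's floor, 65 mm above the desk at the mill's origin in x and y. Steel cup of 40 mm bore, 27 mm deep, the top 7 mm flaring to about 46 mm; rim at 92 mm, outside 59 mm across.
- jar: The smaller grinding jar: plain steel cylinder, 38 mm diameter, 66 mm high, the top 22 mm a knurled screw lid (fixed), about 0.22 kg, stands on the desk. Origin: centre of the underside, z up. Seated in the nest its top is 131 mm above the desk.
- big_jar: The larger grinding jar, 54 mm diameter, 78 mm high, 0.45 kg; does not fit the nest, leave it. Origin: centre of the underside.
- bridge (a joint): Swing of the clamp bridge about the left post, rad: 0 = closed, lying across over the nest against the keeper (a hard stop); grows anticlockwise seen from above, to the rear. Starts at 1.2 to 1.5. Grey bar 28 mm wide, 22 mm high (155 to 177 mm above the desk), 136 mm from pivot to free end; the screw with its knob sits 65 mm from the pivot. Light friction (0.1 N m): about 1 N at the free end moves it.
- bridge_end (a point): Point on the rear face of the bridge (the face to push on for closing), 108 mm from the pivot axis, at mid height (166 mm above the desk). The knob's edge ends 87 mm from the pivot.
- knob_grip (a point): Centre of the ratchet knob on top of the bridge: black ribbed round knob, 44 mm diameter, 27 mm high, this point at mid height, axis upright. The bare steel collar under it is 26 mm across, 10 mm high and turns the screw directly. Knob and collar stay at this height while the screw drives the pad down. White index lines on knob and collar line up at the start and part when the ratchet slips. About 3 to 4 rad of turning in all, two clicks included.
- knob (a joint): Slip of the ratchet knob against the screw, rad, 0 at the start, grows clockwise seen from above. It stays under 0.2 while the screw follows the knob and grows when the ratchet slips: 12 clicks a turn, the clicks fall at 0.26, 0.79, 1.31, 1.83, 2.36 (half way between, at 1.05 for instance, two clicks are done). Slips at about 0.2 N m and drops to a quarter of that after each click; running the screw takes 0.12 N m. Turning back loosens the screw.
- pad: Round rubber-faced clamp pad under the bridge, 29 mm across, does not turn, sinks 3.2 mm per radian of the screw and springs 10 N per mm. Origin: centre of its pressing face. At the start it is 2 to 5 mm higher than the top of a seated jar. At the ratchet's slip it presses the jar with about 22 to 30 N, and keeps pressing.
- reagent_bottle: Bystander: white reagent bottle with a blue cap, 48 mm diameter, 96 mm high, stands on the desk right of the jars. Origin: centre of the underside.

How it is judged (in metres and radians):
On the way, in this order (a step that is already met when the one before it is completed fails the run):
1. the small jar stands on the floor of the nest (horizontal distance between jar and nest below 0.0035 m and z of jar in the frame of nest between -0.003 and 0.003 m and angle between jar's own z axis and vertical below 0.05 rad), for 0.2 s.
2. the bridge is swung shut into its keeper over the jar (all of step 1 and value of joint bridge below 0.06 rad), for 0.2 s.
3. the pad is tight on the jar and the ratchet has clicked twice (all of step 2 and contact force between pad and jar above 15 N and value of joint knob above 0.85 rad), for 0.1 s.
At the end, for the whole second after the job is handed in: The small jar stands upright on the nest's floor (within 3.5 mm of its centre, 3 mm in height, tilt under 0.05 rad), the bridge is shut (within 0.06 rad), the pad still presses the jar with more than 15 N, and the ratchet has slipped by two to four clicks (0.85 to 2.36 rad) (all of step 3 and value of joint knob below 2.36 rad); the robot touches nothing.
It fails at once if the pad presses the jar with more than 40 N (contact force between pad and jar above 40 N).
It fails at once if the jar, not yet clamped, is rammed or dropped into the mill with more than 60 N (contact force between jar and mill above 60 N and contact force between pad and jar below 1 N).
It fails at once if the ratchet is run on beyond four clicks (value of joint knob above 2.4 rad).
It fails at once if the larger jar is moved or knocked (more than 25 mm) (distance of big_jar from where it was at the start of the episode above 0.025 m).
It fails at once if the reagent bottle is moved or knocked (more than 25 mm) (distance of reagent_bottle from where it was at the start of the episode above 0.025 m).
It also fails if it takes over 72 s, if anything falls off the work surface, if the arm or the gripper's body presses on something with over 40 N, if the wrist force passes 120 N, or if a joint passes its speed limit or range.

## Working session

There is one attempt and no reset: what is moved stays moved. The work goes in short steps, Python scripts to look and compute and a tool call to move; the robot and the scene stay as the last step left them, time stands still between calls to the robot, and variables do not carry over. Pictures are saved under pics/ and viewed, and the job is handed in when it is done.

Besides the shell and the picture viewer there is one more tool, called after "Call:" as a command line: name --argument value ..., lists and objects as JSON in quotes. step_arm: Moves the arm, as the interface text tells. Its arguments: {"type":"object","properties":{"deltas":{"type":"array","items":{"type":"object","properties":{"translation":{"type":"array","items":{"type":"number"}},"rot":{"type":"array","items":{"type":"number"}}}}},"grip":{"type":"number"},"squeeze":{"type":"number"}},"required":["deltas"]}

```bash
ls; mkdir -p pics; cat > h.py <<'E'
import numpy as np, cv2
from rig import readout, imaging, ticket
from scipy.spatial.transform import Rotation as R
def grab(n,fn=None):
    f=imaging.grab_frame(n)
    if fn: cv2.imwrite('pics/'+fn+'.png',f['image'][:,:,::-1])
    return f
def ray(f,u,v):
    K=np.array(f['camera_matrix']);k1=f['k1']
    x=(u-K[0,2])/K[0,0];y=(v-K[1,2])/K[1,1]
    rd=np.hypot(x,y);r=rd
    for _ in range(30): r=rd/(1+k1*r*r)
    s=r/rd if rd>1e-9 else 1
    d=np.array([x*s,-y*s,-1.])
    T=np.array(f['world_to_cam']);Rm=T[:3,:3];o=-Rm.T@T[:3,3]
    d=Rm.T@d
    return o,d/np.linalg.norm(d)
def onz(f,u,v,z):
    o,d=ray(f,u,v);return o+d*(z-o[2])/d[2]
def proj(f,p):
    T=np.array(f['world_to_cam']);K=np.array(f['camera_matrix'])
    c=T[:3,:3]@np.array(p,float)+T[:3,3]
    x,y=c[0]/-c[2],-c[1]/-c[2];s=1+f['k1']*(x*x+y*y)
    return np.array([K[0,0]*x*s+K[0,2],K[1,1]*y*s+K[1,2]])
def tri(rs):
    A=np.zeros((3,3));b=np.zeros(3)
    for o,d in rs:
        P=np.eye(3)-np.outer(d,d);A+=P;b+=P@o
    p=np.linalg.solve(A,b)
    return p,[np.linalg.norm((np.eye(3)-np.outer(d,d))@(p-o)) for o,d in rs]
E
python3 - <<'E'
from h import *
for n in ['scene','top','wrist']:
    f=grab(n,n+'0'); T=f['world_to_cam'];print(n,np.round(-np.array(T)[:3,:3].T@np.array(T)[:3,3]),np.round(f['camera_matrix'],1).tolist(),f['k1'])
print(readout.sense())
E
```

```text
pics
scene [315. 414. 766.] [[390.3, 0.0, 318.3], [0.0, 390.3, 203.0], [0.0, 0.0, 1.0]] -0.04782031930523926
top [ 368. -138. 1315.] [[465.1, 0.0, 318.8], [0.0, 465.1, 194.7], [0.0, 0.0, 1.0]] -0.13651034814391796
wrist [ 233. -585.  374.] [[332.8, 0.0, 319.0], [0.0, 332.8, 201.7], [0.0, 0.0, 1.0]] -0.00854201437276318
{'clock': 0.15, 'qpos': array([-1.31835974e+00,  3.53535493e-01,  1.63391388e+00, -1.42340159e-05,
        1.15520051e+00, -2.40974093e-03]), 'qvel': array([-1.39911332e-03, -1.62163506e-03, -2.40304148e-03, -2.91155265e-05,
       -3.84667608e-05,  1.49285385e-04]), 'joint_efforts': array([-5.45350686e-04, -6.05636787e+01, -3.42338276e+01,  3.01323382e-05,
        6.15682919e-03,  2.04100911e-05]), 'eef_pos': array([ 157.51381072, -604.66619792,  404.12618907]), 'tcp_rot': array([-3.14053539e+00,  1.04685819e-05,  2.54852089e-01]), 'contact_force': array([-0.099759  , -0.0186138 ,  0.34585709]), 'wrist_torque': array([-0.02439785,  0.02216258,  0.01745571]), 'opening': 0.9972461268565534}
```

View pics/scene0.png

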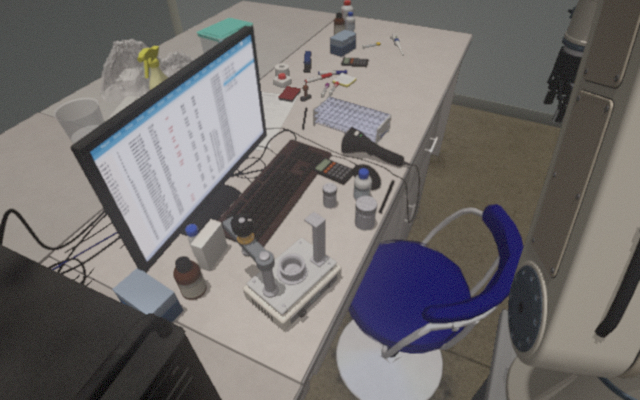

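View pics/top0.png

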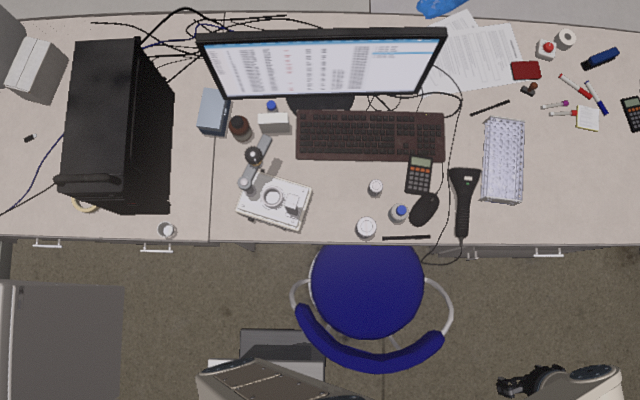

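View pics/wrist0.png

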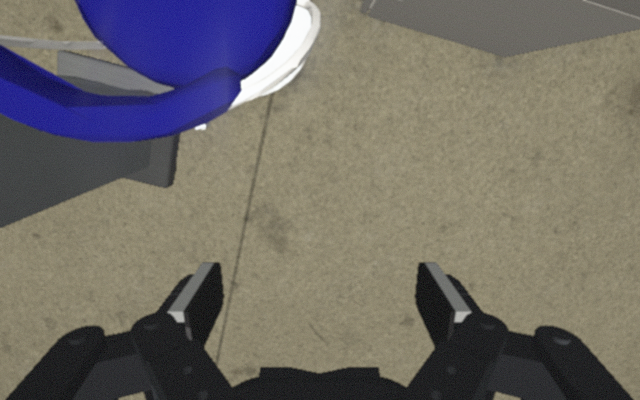

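The scene view shows the mill at about (292,270), the small jar at (330,195), the big jar at (365,212) and the blue-capped bottle at (362,182). In the top view they are at (272,198), (375,187), (366,228) and (399,213). I'll enlarge these regions and get rough positions.

```bash
python3 - <<'E'
from h import *
t=grab('top');s=grab('scene')
a=cv2.resize(t['image'][120:250,220:440],None,fx=3.6,fy=3.6,interpolation=cv2.INTER_CUBIC)
cv2.imwrite('pics/topc.png',a[:,:,::-1])
b=cv2.resize(s['image'][150:340,180:400],None,fx=3.1,fy=3.1,interpolation=cv2.INTER_CUBIC)
cv2.imwrite('pics/scc.png',b[:,:,::-1])
for n,u,v,z in [('jar',375,187,66),('big',366,228,78),('bot',399,213,96),('nest',272,198,92),('knob',254,155,190),('mon',320,95,0)]: print(n,onz(t,u,v,z).round(0))
for n,u,v,z in [('jar',330,187,66),('big',365,200,78),('bot',362,174,96),('nest',292,266,92)]: print(n,onz(s,u,v,z).round(0))
E
```

```text
jar [ 629. -295.   66.]
big [ 514. -269.   78.]
bot [ 553. -355.   96.]
nest [589. -16.  92.]
knob [680.  24. 190.]
mon [ 924. -140.    0.]
jar [ 630. -297.   66.]
big [ 524. -277.   78.]
bot [ 561. -349.   96.]
nest [589.  -8.  92.]
```

View pics/topc.png

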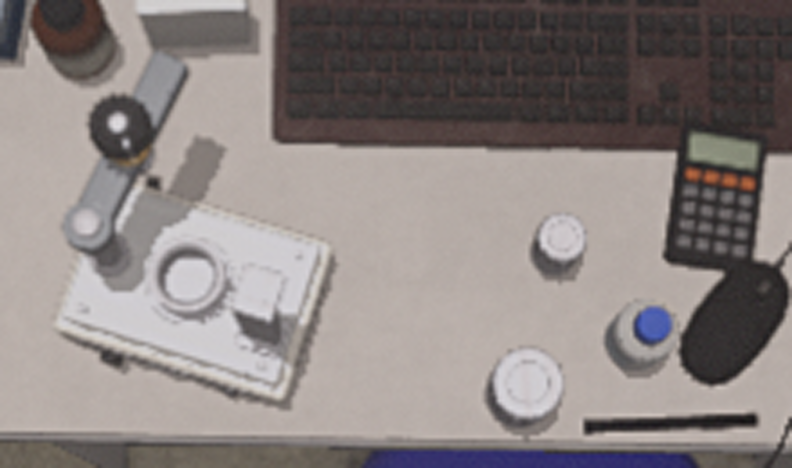

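View pics/scc.png

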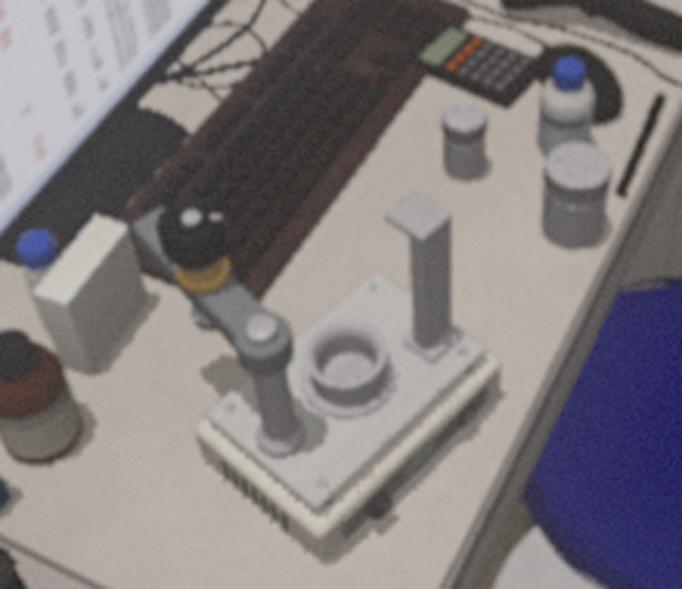

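Call:
step_arm --deltas '[{"translation": [3, -1.1, 0], "rot": [0, 0, 0]}, {"translation": [8.5, -3.3, 0], "rot": [0, 0, 0]}, {"translation": [14.2, -5.5, 0], "rot": [0, 0, 0]}, {"translation": [20, -7.8, 0], "rot": [0, 0, 0]}, {"translation": [25.8, -10, 0], "rot": [0, 0, 0]}, {"translation": [31.6, -12.2, 0], "rot": [0, 0, 0]}, {"translation": [37.4, -14.5, 0], "rot": [0, 0, 0]}, {"translation": [42, -16.3, 0], "rot": [0, 0, 0]}]'

```text
clock: 1.25
eef_pos: [524.7, -339.5, 404.7]
tcp_rot: [3.142, -0.0, 0.256]
contact_force: [0.8, -1.0, 0.2]
opening: 1.004
```

Call:
step_arm --deltas '[{"translation": [3.5, -1.3, 0], "rot": [0, 0, 0]}, {"translation": [4.2, -1.6, 0], "rot": [0, 0, 0]}, {"translation": [4.2, -1.6, 0], "rot": [0, 0, 0]}]'

```text
clock: 1.62
eef_pos: [559.4, -315.0, 404.4]
tcp_rot: [-3.141, 0.001, 0.256]
contact_force: [0.6, 0.3, -0.5]
opening: 1.0
```

```bash
python3 - <<'E'
from h import *
f=grab('wrist','w1');t=grab('top','top1')
s=readout.sense();print(s['clock'],s['eef_pos'],s['tcp_rot'])
for n,p in [('jar',(629,-296,66)),('jar0',(629,-296,0)),('big',(519,-273,78)),('bot',(556,-352,96))]: print(n,proj(f,p).round())
E
```

```text
1.725 [ 558.63992423 -315.82256126  404.57231266] [-3.14147077e+00  6.72176560e-04  2.54065383e-01]
jar [319. 102.]
jar0 [319. 101.]
big [266. 214.]
bot [359. 204.]
```

View pics/w1.png

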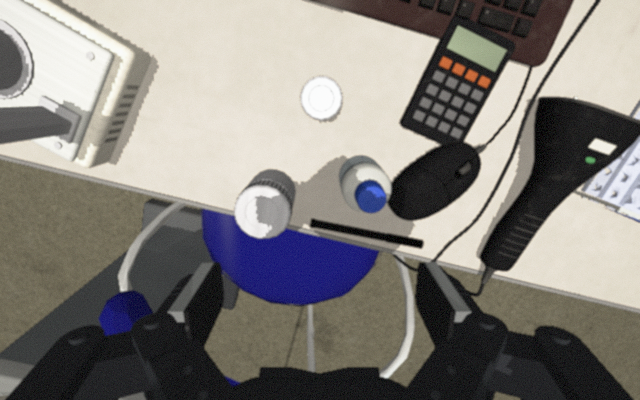

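The wrist view shows the small jar's lid at about (322,97), the big jar at (264,210) and the bottle cap at (371,197). I'll fit the lid in all the views.

```bash
python3 - <<'E'
from h import *
f=grab('wrist');t=grab('top');s=grab('scene')
def lid(f,c,r,thr,tag):
    u,v=c;im=f['image'][v-r:v+r,u-r:u+r]
    g=cv2.cvtColor(im,cv2.COLOR_RGB2GRAY);g=cv2.resize(g,None,fx=4,fy=4,interpolation=cv2.INTER_CUBIC)
    print(tag,g.min(),g.max())
    cv2.imwrite('pics/'+tag+'.png',cv2.resize(im[:,:,::-1],None,fx=500/(2*r),fy=500/(2*r),interpolation=cv2.INTER_CUBIC))
    m=(g>thr).astype(np.uint8);n,l,st,ce=cv2.connectedComponentsWithStats(m)
    for i in range(1,n):
        if st[i,4]>100: 
            cs,_=cv2.findContours((l==i).astype(np.uint8),cv2.RETR_EXTERNAL,2);(a,b),rr=cv2.minEnclosingCircle(cs[0])
            print('  cen',(ce[i]/4+[u-r-.375,v-r-.375]).round(1),st[i,4]/16,'circ',a/4+u-r,b/4+v-r,rr/4)
lid(f,(322,97),32,225,'lw');lid(t,(376,186),14,200,'lt');lid(s,(330,190),20,190,'ls')
E
python3 -c "
import cv2,numpy as np
a=np.hstack([cv2.resize(cv2.imread('pics/%s.png'%k),(266,266)) for k in ['lw','lt','ls']]);cv2.imwrite('pics/lids.png',a)"
```

```text
lw 138 255
  cen [346.6  66.2] 7.1875 circ 347.375 67.0 2.427086114883423
  cen [320.   96.4] 1251.5 circ 320.875 96.79878044128418 20.76492691040039
  cen [347.1  88.4] 15.875 circ 347.62422943115234 89.47299385070801 4.251697540283203
  cen [294.4  99. ] 127.75 circ 296.23688983917236 100.09222412109375 12.895560264587402
  cen [350.4 102. ] 12.8125 circ 350.25 102.5 3.4821221828460693
  cen [343.4 115.7] 50.0625 circ 344.35494232177734 116.96883773803711 6.973662853240967
  cen [351.1 112.8] 8.9375 circ 351.5 113.0 3.0104236602783203
  cen [304.1 122.9] 249.125 circ 306.5231475830078 122.625 17.227331161499023
  cen [327.6 126.3] 40.3125 circ 327.2741928100586 127.76612854003906 7.292506217956543
lt 35 192
ls 44 178
```

View pics/lids.png

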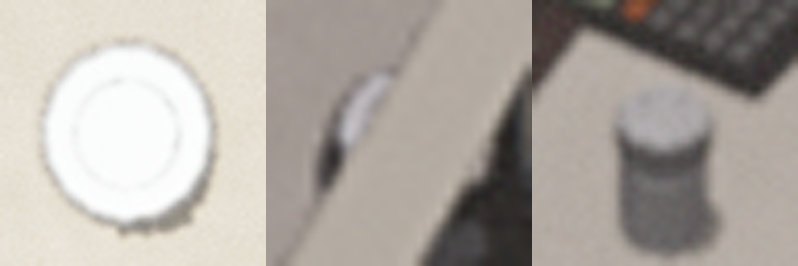

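```bash
python3 - <<'E'
from h import *
f=grab('wrist');t=grab('top');s=grab('scene')
r=[ray(f,320.8,96.5),ray(t,375.8,185.9),ray(s,329.7,187.8)]
print(tri(r));print(tri(r[::2]))
for q,u,v in [(f,320.8,96.5),(t,375.8,185.9),(s,329.7,187.8)]: print(onz(q,u,v,66).round(1))
print(readout.sense()['eef_pos'])
E
```

```text
(array([ 632.97012411, -298.20433252,   61.07609933]), [np.float64(0.8288270487406248), np.float64(0.4816349672835452), np.float64(1.3058926611374486)])
(array([ 632.76430429, -298.32479654,   60.91267866]), [np.float64(1.0650807548587402), np.float64(1.0650807548588046)])
[ 633.7 -297.9   66. ]
[ 632.4 -297.4   66. ]
[ 629.5 -293.6   66. ]
[ 559.03832546 -315.66780166  404.81843668]
```

Call:
step_arm --deltas '[{"translation": [3.5, 0, 0], "rot": [0, 0, 0]}, {"translation": [7.6, 0.15, 2], "rot": [0, 0, 0]}, {"translation": [7.6, 0.15, 7], "rot": [0, 0, 0]}, {"translation": [7.6, 0.15, 12], "rot": [0, 0, 0]}, {"translation": [7.6, 0.15, 16], "rot": [0, 0, 0]}, {"translation": [7.6, 0.15, 17], "rot": [0, 0, 0]}, {"translation": [7.6, 0.15, 17], "rot": [0, 0, 0]}]'

```text
clock: 2.9
eef_pos: [633.6, -297.7, 235.0]
tcp_rot: [-3.142, 0.0, 0.255]
contact_force: [0.1, 0.5, 0.1]
opening: 1.001
```

```bash
python3 - <<'E'
from h import *
f=grab('wrist','w2');s=readout.sense();print(s['eef_pos'],s['tcp_rot'],s['contact_force'])
E
```

```text
[ 633.98910598 -297.87680978  236.15010472] [ 3.14042037e+00 -1.41224093e-03  2.54621262e-01] [-0.04383495 -0.23368807  0.86444077]
```

View pics/w2.png

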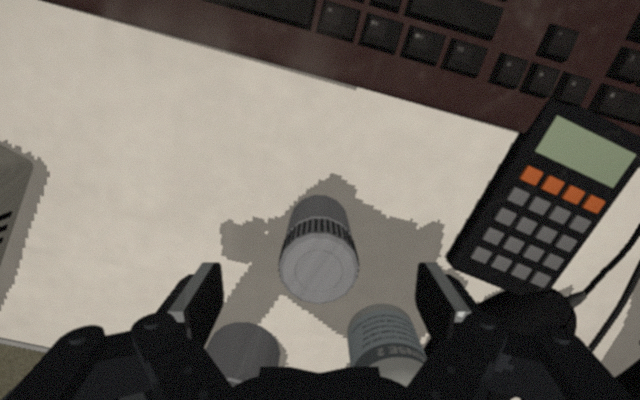

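The jar's lid is at (318,270), centred between the pads at columns 220 and 420. I'll go down and grip.

Call:
step_arm --deltas '[{"translation": [0, 0, 1.6], "rot": [0, 0, 0]}, {"translation": [0, 0, 3.0], "rot": [0, 0, 0]}, {"translation": [0, 0, 3.2], "rot": [0, 0, 0]}, {"translation": [0, 0, 3.2], "rot": [0, 0, 0]}]'

```text
clock: 3.45
eef_pos: [633.4, -297.4, 202.4]
tcp_rot: [-3.141, 0.0, 0.255]
contact_force: [0.1, 0.6, -0.4]
opening: 1.003
```

Call:
step_arm --deltas '[{"translation": [0, 0, 0], "rot": [0, 0, 0]}, {"translation": [0, 0, 0], "rot": [0, 0, 0]}, {"translation": [0, 0, 0], "rot": [0, 0, 0]}, {"translation": [0, 0, 0], "rot": [0, 0, 0]}, {"translation": [0, 0, 0], "rot": [0, 0, 0]}, {"translation": [0, 0, 0], "rot": [0, 0, 0]}, {"translation": [0, 0, 0], "rot": [0, 0, 0]}]' --grip 255 --squeeze 45

```text
clock: 4.32
eef_pos: [633.6, -297.5, 203.2]
tcp_rot: [3.141, -0.0, 0.255]
contact_force: [-1.5, 1.3, 5.9]
opening: 0.431
```

Call:
step_arm --deltas '[{"translation": [0, 0, -1], "rot": [0, 0, 0]}, {"translation": [0, 0, -5], "rot": [0, 0, 0]}, {"translation": [0, 0, -10], "rot": [0, 0, 0]}, {"translation": [0, 0, -15], "rot": [0, 0, 0]}, {"translation": [0, 0, -20], "rot": [0, 0, 0]}, {"translation": [0, 0, -20], "rot": [0, 0, 0]}]'

```text
clock: 5.08
eef_pos: [634.3, -297.9, 408.0]
tcp_rot: [3.136, -0.006, 0.255]
contact_force: [0.7, 0.1, -2.7]
opening: 0.431
```

```bash
python3 - <<'E'
from h import *
f=grab('wrist','w3');s=readout.sense();print(s)
t=grab('top','top3');s2=grab('scene','sc3')
b=cv2.resize(s2['image'][110:340,180:420],None,fx=2.6,fy=2.6,interpolation=cv2.INTER_CUBIC)
cv2.imwrite('pics/scc3.png',b[:,:,::-1])
E
```

```text
{'clock': 5.125, 'qpos': array([-4.41206003e-01,  4.68098873e-01,  1.45813230e+00, -5.84802939e-05,
        1.21180926e+00,  8.74828338e-01]), 'qvel': array([ 0.00036764,  0.04398218,  0.05398667,  0.0009448 , -0.01199198,
       -0.00020133]), 'joint_efforts': array([ 6.42003186e-03, -7.51664042e+01, -3.90373063e+01, -6.05580499e-04,
        9.39410250e-02, -7.73104034e-05]), 'eef_pos': array([ 633.57442534, -297.55986914,  404.83031044]), 'tcp_rot': array([ 3.13927315e+00, -2.69093665e-03,  2.54785556e-01]), 'contact_force': array([-0.46787425,  0.26747431, -3.05501925]), 'wrist_torque': array([ 0.00365008,  0.04222605, -0.03796525]), 'opening': 0.43089453296078634}
```

View pics/w3.png

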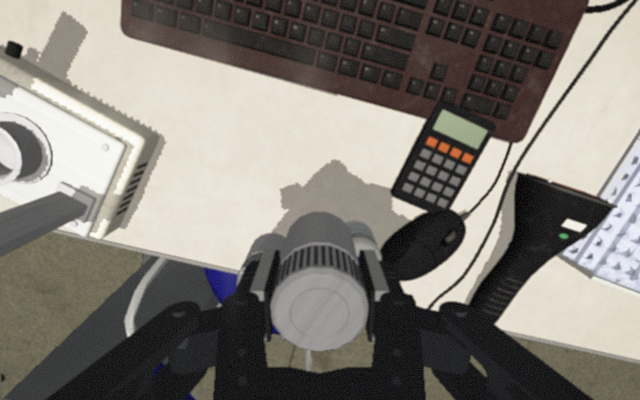

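View pics/scc3.png

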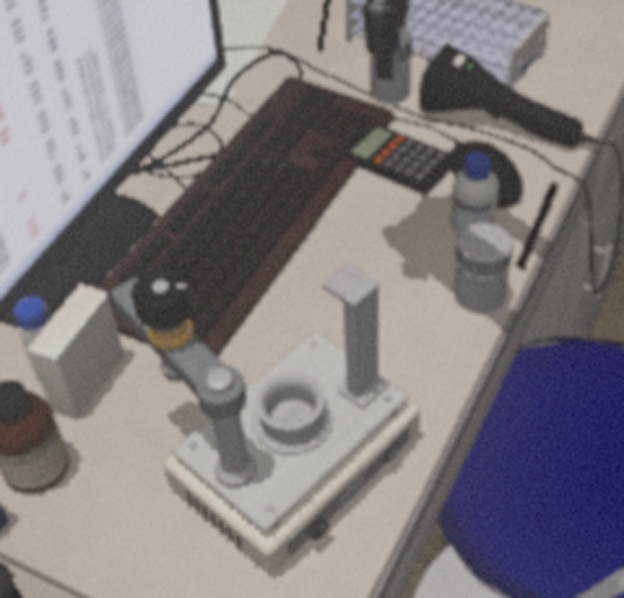

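Call:
step_arm --deltas '[{"translation": [-0.1, -2, -2], "rot": [0, 0, -0.1]}, {"translation": [-0.3, -6, -5], "rot": [0, 0, -0.25]}, {"translation": [-0.5, -10, -8], "rot": [0, 0, -0.4]}, {"translation": [-0.7, -14, -10], "rot": [0, 0, -0.55]}, {"translation": [-0.8, -18, -11.5], "rot": [0, 0, -0.7]}, {"translation": [-0.9, -21, -11.5], "rot": [0, 0, -0.85]}, {"translation": [-0.9, -21.7, -11.5], "rot": [0, 0, -1.0]}, {"translation": [-0.9, -21.7, -11.5], "rot": [0, 0, -1.015]}]'

```text
clock: 6.22
eef_pos: [569.7, -89.2, 515.9]
tcp_rot: [-3.138, 0.0, 1.271]
contact_force: [0.5, -0.4, -2.7]
opening: 0.432
```

Call:
step_arm --deltas '[{"translation": [0, 0, 0], "rot": [0, 0, 0]}, {"translation": [0, 0, 0], "rot": [0, 0, 0]}]'

```text
clock: 6.48
eef_pos: [570.1, -90.3, 517.1]
tcp_rot: [-3.141, 0.0, 1.267]
contact_force: [0.0, -1.2, -2.8]
opening: 0.434
```

```bash
python3 - <<'E'
from h import *
f=grab('wrist','w4');s=readout.sense();print(s['eef_pos'],s['tcp_rot'],s['contact_force'],s['qpos'])
import pickle;pickle.dump(f,open('w4.pkl','wb'))
E
```

```text
[570.14192375 -90.23993649 517.21792799] [-3.14093779e+00  1.74064177e-04  1.26766342e+00] [-0.93910925  0.73866439 -2.87565106] [-1.59549643e-01  1.90974848e-01  1.60044536e+00 -8.05072043e-05
  1.35084548e+00  1.43600912e-01]
```

View pics/w4.png

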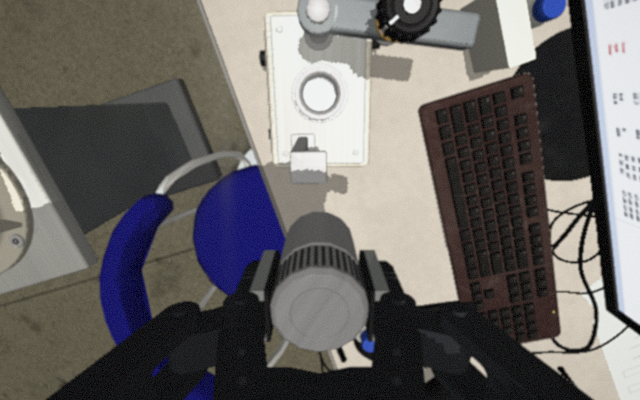

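The wrist view shows the nest ring at about (320,95), the pivot at (318,10), the keeper at (308,163) and the knob at (410,12). I'll take a second view from further to the side.

Call:
step_arm --deltas '[{"translation": [2, -4, 0], "rot": [0, 0, 0]}, {"translation": [5, -10, 0], "rot": [0, 0, 0]}, {"translation": [6, -12, 0], "rot": [0, 0, 0]}, {"translation": [6, -12, 0], "rot": [0, 0, 0]}, {"translation": [6, -12, 0], "rot": [0, 0, 0]}]'

```text
clock: 7.15
eef_pos: [473.6, 2.8, 517.9]
tcp_rot: [3.141, 0.0, 1.269]
contact_force: [0.3, -0.1, -2.4]
opening: 0.433
```

```bash
python3 - <<'E'
from h import *
import pickle
f=grab('wrist','w5');s=readout.sense();print(s['eef_pos'],s['tcp_rot'],s['contact_force'])
pickle.dump(f,open('w5.pkl','wb'))
g=pickle.load(open('w4.pkl','rb'))
a=cv2.resize(g['image'][0:200,240:500],None,fx=3,fy=3,interpolation=cv2.INTER_CUBIC);cv2.imwrite('pics/w4c.png',a[:,:,::-1])
E
```

```text
[473.81282435   2.62133117 517.79733864] [3.14101842e+00 1.03845805e-04 1.26888112e+00] [-0.00577789  0.06591833 -3.06720436]
```

View pics/w5.png

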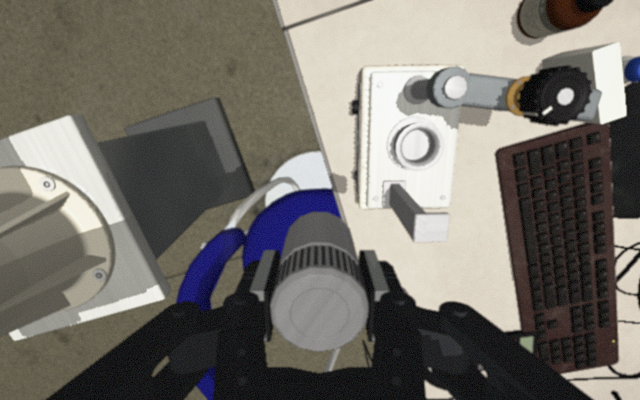

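View pics/w4c.png

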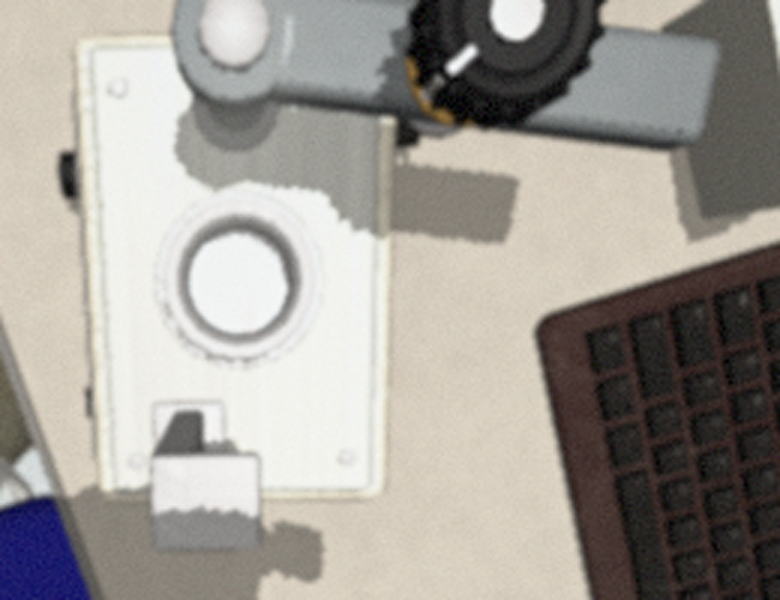

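```bash
python3 - <<'E'
from h import *
import pickle
F=[pickle.load(open(k,'rb')) for k in ('w4.pkl','w5.pkl')]
for f,c in zip(F,[(319,94),(417,145)]):
    u,v=c;r=32
    g=cv2.cvtColor(f['image'],cv2.COLOR_RGB2GRAY)[v-r:v+r,u-r:u+r]
    g=cv2.resize(g,None,fx=4,fy=4,interpolation=cv2.INTER_CUBIC)
    print(g.min(),g.max())
    for thr in (150,190,220):
        m=(g<thr).astype(np.uint8)
        cs,h=cv2.findContours(m,cv2.RETR_CCOMP,2)
        for i,k in enumerate(cs):
            if len(k)>60:
                (a,b),(w,hh),an=cv2.fitEllipse(k); print(thr,'hole' if h[0][i][3]>=0 else 'out',round(a/4+u-r-.375,1),round(b/4+v-r-.375,1),round(w/8,1),round(hh/8,1))
a=cv2.resize(F[1]['image'][50:250,340:640],None,fx=2.66,fy=2.66,interpolation=cv2.INTER_CUBIC);cv2.imwrite('pics/w5c.png',a[:,:,::-1])
E
```

```text
100 248
150 out 319.3 93.1 18.3 19.3
190 out 319.3 92.6 20.4 21.4
190 hole 318.7 94.1 16.2 16.9
220 out 313.7 112.8 7.1 14.8
220 out 319.3 92.6 21.2 22.3
220 hole 318.7 94.2 15.6 16.4
74 251
150 out 415.8 145.1 16.5 20.4
150 out 430.8 148.6 29.1 38.4
190 out 418.8 145.7 17.6 19.4
190 out 425.4 145.2 25.4 34.4
190 out 444.7 114.3 4.4 7.8
220 out 419.5 146.0 19.2 21.2
220 hole 414.6 144.8 12.5 14.8
220 out 414.2 144.6 20.6 26.2
220 out 445.9 115.5 5.1 8.1
```

View pics/w5c.png

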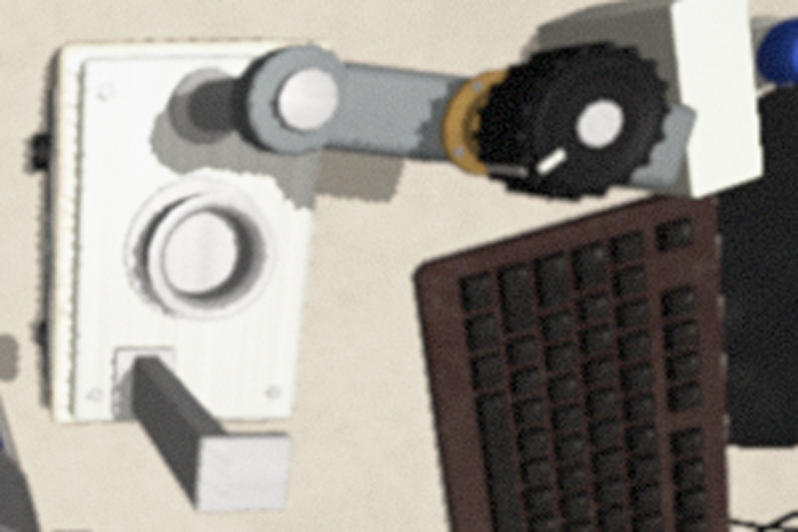

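```bash
python3 - <<'E'
from h import *
import pickle
A,B=[pickle.load(open(k,'rb')) for k in ('w4.pkl','w5.pkl')]
t=grab('top')
print('rim4',onz(A,319.3,92.8,92).round(1),'floor4',onz(A,318.7,94.2,65).round(1))
print('rim5',onz(B,418.5,143.5,92).round(1)); print('tri',tri([ray(A,319.3,92.8),ray(B,418.5,143.5)]))
c4=lambda x,y:(x/3+240-.33,y/3-.33); c5=lambda x,y:(x/2.66+340-.3,y/2.66+50-.3)
for n,p,q in [('pivcap',(235,30),(308,98)),('knobcap',(517,14),(600,124)),('keepBL',(152,545),(197,507)),('keepBR',(258,547),(290,508)),('keepTL',(153,455),(203,436)),('keepTR',(258,452),(290,436)),('knoblineout',(447,73),(545,168)),
  ('plate UL screw',(117,87),(105,92)),('BL',(138,460),(95,393)),('BR',(347,457),(273,392)),('barendU',(716,42),None),('barendL',(700,145),None)]:
    if q: print(n,*[np.round(x,1) for x in tri([ray(A,*c4(*p)),ray(B,*c5(*q))])])
    else: print(n,onz(A,*c4(*p),177).round(1))
im=t['image'][120:250,220:320]; cv2.imwrite('pics/topc5.png',cv2.resize(im,None,fx=4.5,fy=4.5,interpolation=cv2.INTER_CUBIC)[:,:,::-1])
E
```

```text
rim4 [594.3 -12.7  92. ] floor4 [593.1 -13.8  65. ]
rim5 [593.5  -9.   92. ]
tri (array([595.03708048, -11.78574795,  82.68997644]), [np.float64(1.1053656362117776), np.float64(1.1053656362116564)])
pivcap [612.8  49.  181. ] [0.5 0.5]
knobcap [672.2  22.5 228.7] [0.2 0.2]
keepBL [545.5 -79.5 188.2] [0.3 0.3]
keepBR [577.  -88.6 191.7] [0.8 0.8]
keepTL [554.2 -53.9 185.4] [0. 0.]
keepTR [584.5 -62.7 186. ] [0.4 0.4]
knoblineout [653.5  15.4 232.1] [0.8 0.8]
plate UL screw [570.6  68.6  62.2] [0.2 0.2]
BL [530.9 -69.9  58.7] [0. 0.]
BR [616.7 -95.2  60.8] [0.1 0.1]
barendU [738.9   7.  177. ]
barendL [730.2 -17.7 177. ]
```

View pics/topc5.png

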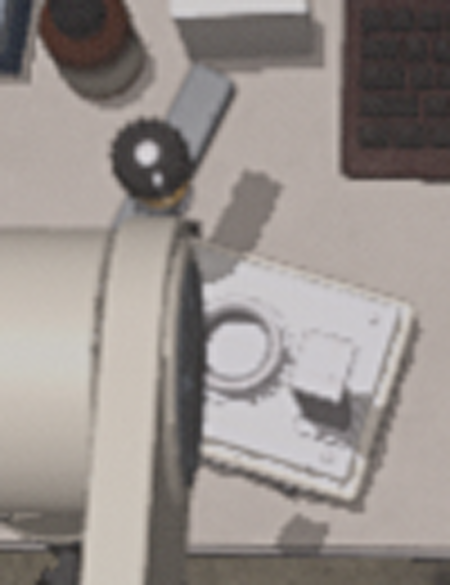

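```bash
python3 - <<'E'
from h import *
import pickle
B=pickle.load(open('w5.pkl','rb'))
im=B['image'][240:370,250:390];cv2.imwrite('pics/lidh.png',cv2.resize(im,None,fx=4,fy=4,interpolation=cv2.INTER_CUBIC)[:,:,::-1])
s=readout.sense();Rm=R.from_euler('xyz',s['tcp_rot']).as_matrix();p=np.array(s['eef_pos'])
for uv in [(319.5,307),(320.5,309)]:
    w=onz(B,*uv,p[2]-137);print(w,Rm.T@(w-p))
# ideal projections of lid circle about the tool axis
for rr in (0,19):
  pts=[]
  for a in np.linspace(0,2*np.pi,8,endpoint=False):
    pts.append(proj(B,p+Rm@np.array([rr*np.cos(a),rr*np.sin(a),137])).round(1))
  print(rr,np.array(pts).tolist())
E
```

```text
[474.7652228    5.00663763 380.66525689] [2.61834627e+00 1.15736778e-01 1.36999627e+02]
[474.86339072   4.05638854 380.66525689] [  1.74032558   0.49215397 136.99984619]
0 [[319.2, 312.9], [319.2, 312.9], [319.2, 312.9], [319.2, 312.9], [319.2, 312.9], [319.2, 312.9], [319.2, 312.9], [319.2, 312.9]]
19 [[319.2, 268.0], [356.0, 281.6], [369.5, 312.9], [353.6, 342.2], [319.2, 353.8], [284.7, 342.2], [268.8, 312.9], [282.4, 281.6]]
```

View pics/lidh.png

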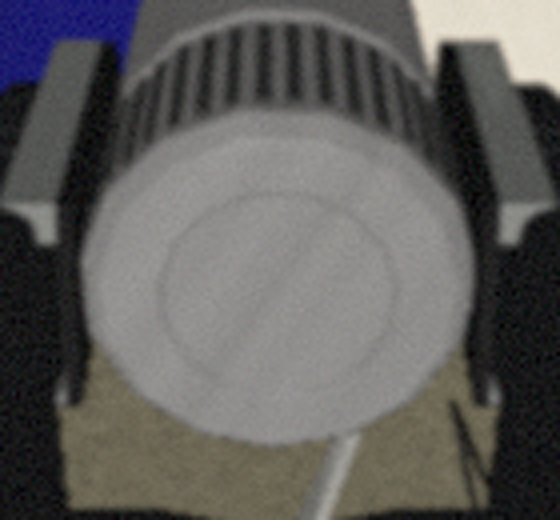

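Nest from the floor, the rim and the plate screws agrees at (593.9, -13.2). The pivot measures (612.8, 49.0) against 611.8, 49.2 expected. Mill yaw is about -0.282 and bridge angle about 1.43. Clearances for the gripper body are enough with the jaws along the mill's x axis, so I'll move above the nest.

Call:
step_arm --deltas '[{"translation": [0.6, 3.5, 0], "rot": [0, 0, -0.02]}, {"translation": [1.5, 9, 0], "rot": [0, 0, -0.02]}, {"translation": [2, 11.9, 2], "rot": [0, 0, -0.02]}, {"translation": [2, 11.9, 7], "rot": [0, 0, -0.02]}, {"translation": [2, 11.9, 12], "rot": [0, 0, -0.02]}, {"translation": [2, 11.9, 16], "rot": [0, 0, -0.02]}, {"translation": [2, 11.9, 18.5], "rot": [0, 0, -0.02]}, {"translation": [2, 11.9, 18.5], "rot": [0, 0, -0.02]}]'

```text
clock: 8.25
eef_pos: [592.5, -13.7, 330.2]
tcp_rot: [-3.137, 0.001, 1.289]
contact_force: [-1.1, -0.8, -1.7]
opening: 0.433
```

```bash
python3 - <<'E'
from h import *
s=readout.sense();print(s['eef_pos'],s['tcp_rot'],s['contact_force'])
s2=grab('scene');w=grab('wrist','w6')
b=cv2.resize(s2['image'][150:340,180:400],None,fx=3,fy=3,interpolation=cv2.INTER_CUBIC)
cv2.imwrite('pics/scc6.png',b[:,:,::-1])
s=readout.sense();print(s['eef_pos'],s['tcp_rot'])
E
```

```text
[592.48751335 -13.67402994 330.22986888] [-3.13700531e+00  1.24461421e-03  1.28879803e+00] [-1.09321163 -0.82605573 -1.65550916]
[593.50809297 -13.49935221 333.15366792] [ 3.14116452e+00 -6.17037097e-05  1.28912505e+00]
```

View pics/scc6.png

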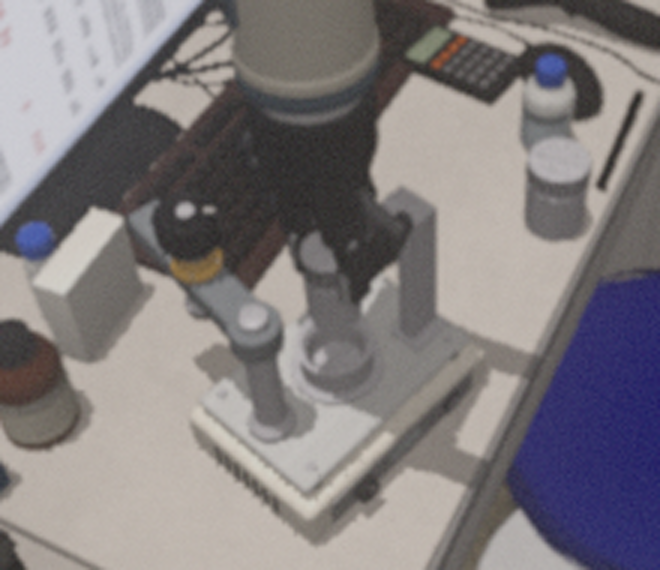

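View pics/w6.png

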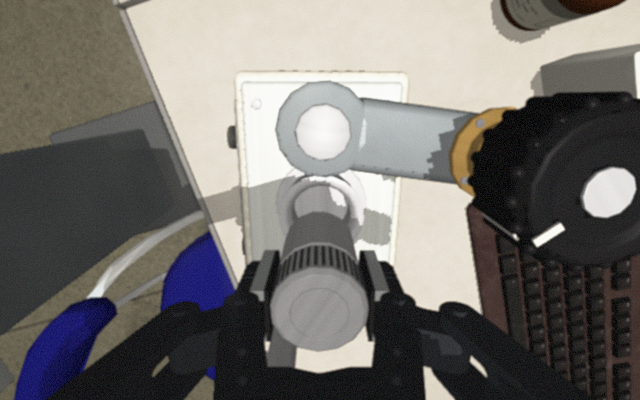

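```bash
python3 - <<'E'
from h import *
w=grab('wrist')
im=w['image'][60:260,230:430];cv2.imwrite('pics/w6c.png',cv2.resize(im,None,fx=3,fy=3,interpolation=cv2.INTER_CUBIC)[:,:,::-1])
import pickle;pickle.dump(w,open('w6.pkl','wb'))
p=(593.9,-13.2)
for z in (92,65): 
  for r in ((29.5,23) if z==92 else (20,)):
    print(z,r,((np.array([proj(w,(p[0]+r*np.cos(a),p[1]+r*np.sin(a),z)) for a in np.arange(8)*np.pi/4+1.289])-[230,60])*3).round().tolist())
print(((proj(w,(611.9,49.2,183))-[230,60])*3))
E
```

```text
92 29.5 [[268.0, 341.0], [172.0, 380.0], [137.0, 470.0], [178.0, 554.0], [268.0, 588.0], [358.0, 554.0], [399.0, 470.0], [363.0, 380.0]]
92 23 [[268.0, 370.0], [194.0, 400.0], [165.0, 470.0], [197.0, 536.0], [268.0, 563.0], [339.0, 536.0], [370.0, 470.0], [342.0, 400.0]]
65 20 [[268.0, 355.0], [210.0, 378.0], [188.0, 432.0], [212.0, 485.0], [268.0, 507.0], [323.0, 485.0], [348.0, 432.0], [325.0, 378.0]]
[267.84756762 218.86675164]
```

View pics/w6c.png

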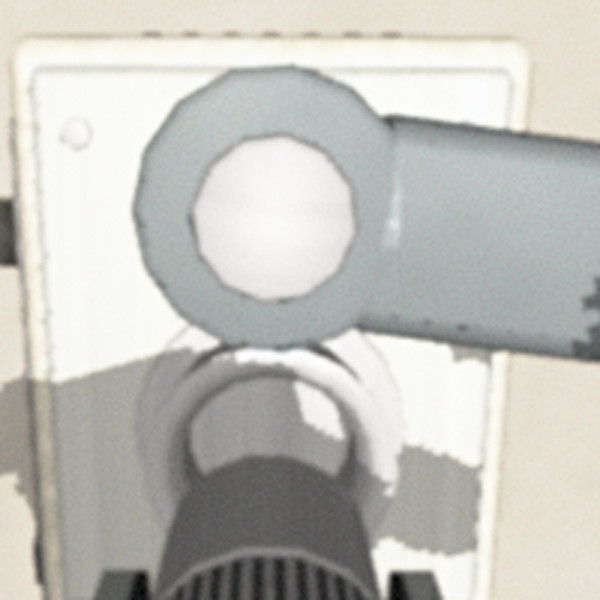

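```bash
python3 - <<'E'
from h import *
import pickle
w=pickle.load(open('w6.pkl','rb'));s=readout.sense();p=np.array(s['eef_pos']);Rm=R.from_euler('xyz',s['tcp_rot']).as_matrix();print(p)
for d in (196,200,203,206): print(d,[((proj(w,p+Rm@np.array([ox+19*np.cos(a),19*np.sin(a),d]))-[230,60])*3).round(1).tolist() for ox in (0,1) for a in (0,1)])
for d in (137,141): print(d,[(proj(w,p+Rm@np.array([ox+x,0,d]))).round(1).tolist() for ox in (0,1) for x in (19,-19)])
E
```

```text
[593.60867278 -13.38787058 333.79845962]
196 [[268.5, 459.0], [358.4, 505.3], [268.5, 453.6], [358.6, 500.1]]
200 [[268.5, 451.5], [356.5, 496.9], [268.5, 446.2], [356.7, 491.8]]
203 [[268.5, 446.1], [355.2, 490.9], [268.5, 440.8], [355.3, 485.8]]
206 [[268.5, 440.8], [353.9, 485.0], [268.5, 435.7], [354.0, 480.0]]
137 [[319.4, 268.4], [319.4, 354.8], [319.4, 265.9], [319.4, 352.8]]
141 [[319.4, 263.1], [319.4, 347.5], [319.4, 260.6], [319.4, 345.5]]
```

Call:
step_arm --deltas '[{"translation": [0, 0.03, 1.5], "rot": [0, 0, 0]}, {"translation": [0, 0.03, 2.7], "rot": [0, 0, 0]}, {"translation": [0, 0.03, 3.3], "rot": [0, 0, 0]}, {"translation": [0, 0.03, 3.6], "rot": [0, 0, 0]}, {"translation": [0, 0.03, 3.8], "rot": [0, 0, 0]}, {"translation": [0, 0.03, 4.0], "rot": [0, 0, 0]}]'

```text
clock: 9.15
eef_pos: [593.2, -13.1, 292.8]
tcp_rot: [3.141, -0.0, 1.29]
contact_force: [-0.1, 0.1, -2.8]
opening: 0.43
```

Call:
step_arm --deltas '[{"translation": [0, 0, 0.15], "rot": [0, 0, 0]}, {"translation": [0, 0, 0.3], "rot": [0, 0, 0]}, {"translation": [0, 0, 0.3], "rot": [0, 0, 0]}]'

```text
clock: 9.52
eef_pos: [593.0, -13.1, 289.6]
tcp_rot: [-3.142, 0.0, 1.29]
contact_force: [0.7, 0.5, -3.0]
opening: 0.434
```

Call:
step_arm --deltas '[{"translation": [0, 0, 0.15], "rot": [0, 0, 0]}, {"translation": [0, 0, 0.3], "rot": [0, 0, 0]}, {"translation": [0, 0, 0.3], "rot": [0, 0, 0]}]'

```text
clock: 9.9
eef_pos: [593.1, -13.1, 286.6]
tcp_rot: [3.142, -0.0, 1.29]
contact_force: [1.2, 0.1, -2.3]
opening: 0.431
```

Call:
step_arm --deltas '[{"translation": [0, 0, 0.1], "rot": [0, 0, 0]}, {"translation": [0, 0, 0.2], "rot": [0, 0, 0]}, {"translation": [0, 0, 0.3], "rot": [0, 0, 0]}, {"translation": [0, 0, 0.3], "rot": [0, 0, 0]}]'

```text
clock: 10.4
eef_pos: [593.1, -13.1, 283.6]
tcp_rot: [3.141, -0.0, 1.29]
contact_force: [1.6, 0.7, -3.5]
opening: 0.438
```

Call:
step_arm --deltas '[{"translation": [0, 0, 0.1], "rot": [0, 0, 0]}, {"translation": [0, 0, 0.2], "rot": [0, 0, 0]}, {"translation": [0, 0, 0.3], "rot": [0, 0, 0]}, {"translation": [0, 0, 0.3], "rot": [0, 0, 0]}]'

```text
clock: 10.9
eef_pos: [593.1, -13.1, 280.6]
tcp_rot: [3.141, -0.0, 1.29]
contact_force: [1.3, -0.0, -4.0]
opening: 0.43
```

Call:
step_arm --deltas '[{"translation": [0, 0, 0.1], "rot": [0, 0, 0]}, {"translation": [0, 0, 0.2], "rot": [0, 0, 0]}, {"translation": [0, 0, 0.3], "rot": [0, 0, 0]}, {"translation": [0, 0, 0.3], "rot": [0, 0, 0]}]'

```text
clock: 11.4
eef_pos: [593.1, -13.1, 277.6]
tcp_rot: [3.141, -0.0, 1.29]
contact_force: [0.6, -0.4, -3.7]
opening: 0.437
```

Call:
step_arm --deltas '[{"translation": [0, 0, 0.15], "rot": [0, 0, 0]}, {"translation": [0, 0, 0.3], "rot": [0, 0, 0]}, {"translation": [0, 0, 0.45], "rot": [0, 0, 0]}, {"translation": [0, 0, 0.6], "rot": [0, 0, 0]}, {"translation": [0, 0, 0.6], "rot": [0, 0, 0]}]'

```text
clock: 12.02
eef_pos: [593.1, -13.1, 271.5]
tcp_rot: [3.141, -0.0, 1.29]
contact_force: [1.7, 0.0, -3.6]
opening: 0.435
```

Call:
step_arm --deltas '[{"translation": [0, 0, 0.1], "rot": [0, 0, 0]}, {"translation": [0, 0, 0.2], "rot": [0, 0, 0]}, {"translation": [0, 0, 0.2], "rot": [0, 0, 0]}]'

```text
clock: 12.4
eef_pos: [593.1, -13.1, 269.6]
tcp_rot: [3.141, -0.0, 1.29]
contact_force: [2.7, 0.4, -1.9]
opening: 0.436
```

Call:
step_arm --deltas '[{"translation": [0, 0, 0.1], "rot": [0, 0, 0]}, {"translation": [0, 0, 0.1], "rot": [0, 0, 0]}]'

```text
clock: 12.65
eef_pos: [593.1, -13.1, 268.6]
tcp_rot: [3.142, -0.0, 1.29]
contact_force: [2.8, -0.3, -2.5]
opening: 0.43
```

Call:
step_arm --deltas '[{"translation": [0, 0, 0.1], "rot": [0, 0, 0]}, {"translation": [0, 0, 0.1], "rot": [0, 0, 0]}]'

```text
clock: 12.9
eef_pos: [593.1, -13.1, 268.1]
tcp_rot: [3.141, -0.0, 1.29]
contact_force: [-0.3, 0.4, 4.3]
opening: 0.432
```

Contact is felt at TCP z 268.1, where seating was expected (268). I'll release gently.

Call:
step_arm --deltas '[{"translation": [0, 0, 0], "rot": [0, 0, 0]}, {"translation": [0, 0, 0], "rot": [0, 0, 0]}, {"translation": [0, 0, 0], "rot": [0, 0, 0]}, {"translation": [0, 0, 0], "rot": [0, 0, 0]}, {"translation": [0, 0, 0], "rot": [0, 0, 0]}]' --grip 50

```text
clock: 13.52
eef_pos: [593.0, -13.1, 267.6]
tcp_rot: [-3.141, 0.0, 1.29]
contact_force: [-0.2, -0.5, 0.4]
opening: 0.808
```

Call:
step_arm --deltas '[{"translation": [0, 0, -1.5], "rot": [0, 0, 0]}, {"translation": [0, 0, -5], "rot": [0, 0, 0]}, {"translation": [0, 0, -10], "rot": [0, 0, 0]}, {"translation": [0, 0, -15], "rot": [0, 0, 0]}, {"translation": [0, 0, -19], "rot": [0, 0, 0]}, {"translation": [0, 0, -19], "rot": [0, 0, 0]}, {"translation": [0, 0, -19], "rot": [0, 0, 0]}]'

```text
clock: 14.4
eef_pos: [592.7, -13.1, 457.9]
tcp_rot: [3.141, -0.0, 1.29]
contact_force: [-0.7, -0.8, -0.4]
opening: 0.803
```

```bash
python3 - <<'E'
from h import *
s=readout.sense();print(s['eef_pos'],s['tcp_rot'],s['contact_force'],s['qpos'])
s2=grab('scene');w=grab('wrist','w7')
b=cv2.resize(s2['image'][150:340,180:400],None,fx=3,fy=3,interpolation=cv2.INTER_CUBIC)
cv2.imwrite('pics/scc7.png',b[:,:,::-1])
import pickle;pickle.dump(w,open('w7.pkl','wb'))
p=(593.9,-13.2)
print(proj(w,(*p,131)),[proj(w,(p[0]+19*np.cos(a),p[1]+19*np.sin(a),131)).round(1).tolist() for a in 1.289+np.arange(4)*np.pi/2])
E
```

```text
[592.69222277 -13.09976334 457.86995775] [ 3.14146838e+00 -3.20485131e-05  1.28980854e+00] [-0.6975582  -0.84187141 -0.37718146] [-2.46286006e-02  2.57168412e-01  1.64525466e+00 -5.38700709e-07
  1.23904125e+00  2.56359366e-01]
[320.86405519 184.60633366] [[320.9, 164.2], [300.1, 184.6], [320.8, 204.3], [341.6, 184.6]]
```

View pics/scc7.png

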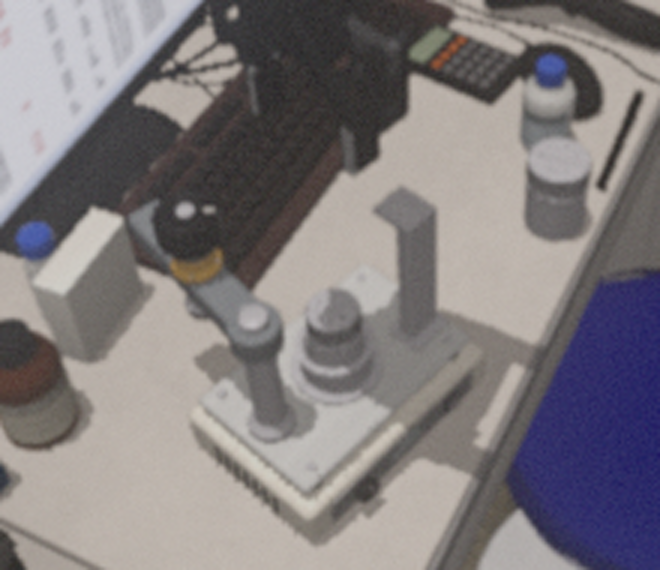

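View pics/w7.png

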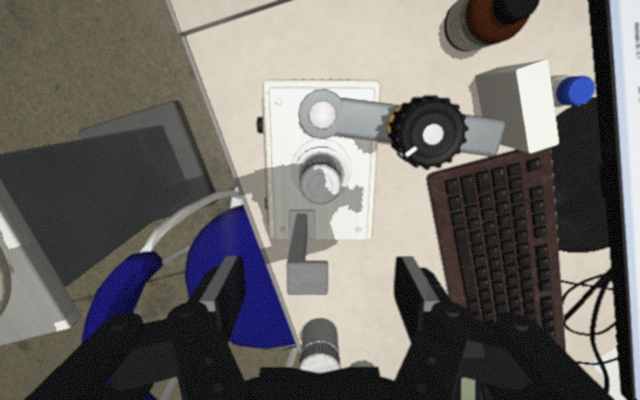

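The jar stands in the nest with its lid at (321,184), against (320.9,184.6) predicted. Before swinging the bridge I'll measure the knob's height and the white box near the bar end.

```bash
python3 - <<'E'
from h import *
import pickle
W=pickle.load(open('w7.pkl','rb'));B=pickle.load(open('w5.pkl','rb'));A=pickle.load(open('w4.pkl','rb'));C=pickle.load(open('w6.pkl','rb'))
for n,(f,x,y,w,h,k) in {'a':(W,380,0,220,190,3.6),'b':(B,500,0,140,140,4)}.items():
    cv2.imwrite('pics/z%s.png'%n,cv2.resize(f['image'][y:y+h,x:x+w],None,fx=k,fy=k,interpolation=cv2.INTER_CUBIC)[:,:,::-1])
E
```

```text
(no output)
```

View pics/za.png

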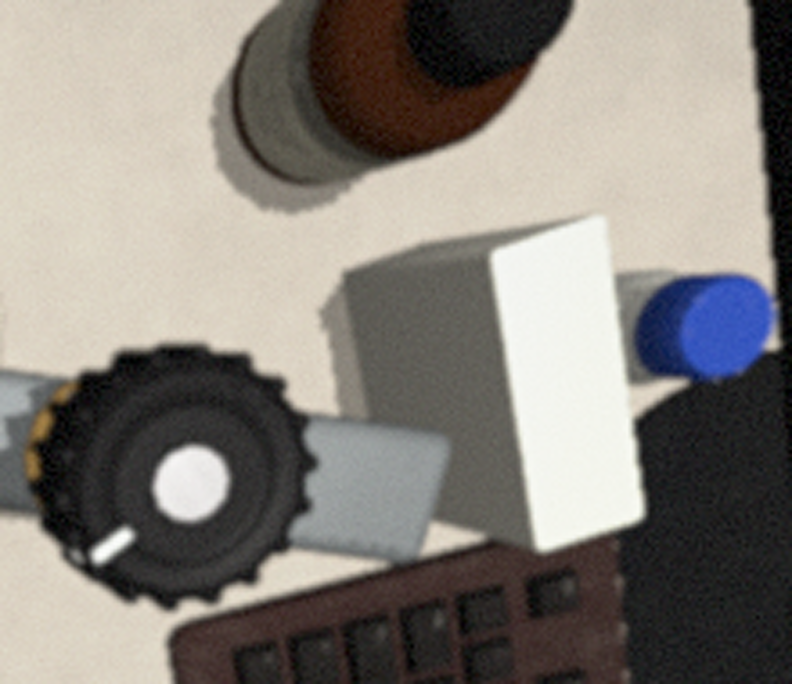

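View pics/zb.png

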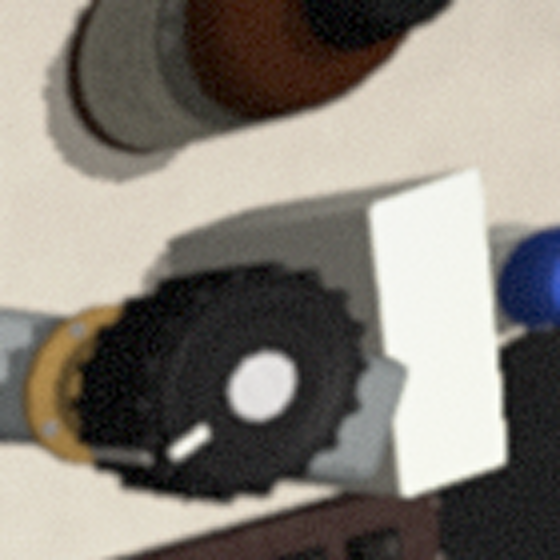

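```bash
python3 - <<'E'
from h import *
import pickle
W=pickle.load(open('w7.pkl','rb'));B=pickle.load(open('w5.pkl','rb'));C=pickle.load(open('w6.pkl','rb'))
w=lambda x,y:ray(W,x/3.6+380-.36,y/3.6-.36); b=lambda x,y:ray(B,x/4+500-.375,y/4-.375)
for n,p,q in [('box1',(490,255),(370,207)),('box2',(540,552),(403,496)),('box3',(603,215),(478,170)),('box4',(645,518),(507,465)),('knobcap',(192,484),(263,385)),('brown cap L',(415,10),(310,10)),('index outer',(97,555),(172,455)),('index in',(130,532),(207,430)),('barend',(448,438),(405,366))]:
    print(n,*[np.round(x,1) for x in tri([w(*p),b(*q)])])
print('box base nearest W', onz(W,345/3.6+380,272/3.6,0))
print('knob3',tri([w(192,484),b(263,385),ray(C,608,192)]))
# knob disk silhouette in W
print(onz(W,180/3.6+380,475/3.6,210))
E
```

```text
box1 [798.9  32.8  90.2] [0.2 0.2]
box2 [805.6 -51.   87.3] [0.2 0.2]
box3 [828.8  34.1  89.4] [0.2 0.2]
box4 [835.2 -50.1  87.6] [0.5 0.5]
knobcap [672.2  22.9 229.1] [0.1 0.1]
brown cap L [778.   90.2 104.7] [3.8 3.8]
index outer [655.2  15.2 227.9] [0.2 0.2]
index in [660.7  18.1 230.1] [0. 0.]
barend [740.8   6.4 173.8] [0.2 0.2]
box base nearest W [801.33551499  32.2626854    0.        ]
knob3 (array([671.63070964,  23.32049297, 230.86252219]), [np.float64(0.16731743519083359), np.float64(0.5477135410073436), np.float64(0.5433932347186418)])
[676.16453522  20.91807314 210.        ]
```

Call:
step_arm --deltas '[{"translation": [1, 1.3, 0], "rot": [0, 0, -0.17]}, {"translation": [3, 4, 0], "rot": [0, 0, -0.35]}, {"translation": [5, 6.5, 0], "rot": [0, 0, -0.53]}, {"translation": [7, 9, 0], "rot": [0, 0, -0.71]}, {"translation": [9, 11.5, 0], "rot": [0, 0, -0.89]}, {"translation": [9.3, 12.1, 0], "rot": [0, 0, -1.07]}, {"translation": [9.3, 12.1, 0], "rot": [0, 0, -1.25]}, {"translation": [9.3, 12.1, 0], "rot": [0, 0, -1.43]}]' --grip 255

```text
clock: 15.5
eef_pos: [735.1, 42.8, 455.6]
tcp_rot: [-3.14, -0.003, 2.726]
contact_force: [0.7, -1.3, 0.1]
opening: 0.002
```

Call:
step_arm --deltas '[{"translation": [0, 0, 2], "rot": [0, 0, 0]}, {"translation": [0, 0, 5], "rot": [0, 0, 0]}, {"translation": [0, 0, 7], "rot": [0, 0, 0]}, {"translation": [0, 0, 7], "rot": [0, 0, 0]}]'

```text
clock: 16.0
eef_pos: [734.4, 42.6, 384.6]
tcp_rot: [-3.139, -0.004, 2.718]
contact_force: [-0.3, 0.6, 0.4]
opening: 0.002
```

```bash
python3 - <<'E'
from h import *
s=readout.sense();print(s['eef_pos'],s['tcp_rot'],s['contact_force'],s['qpos'],s['opening'])
w=grab('wrist','w8')
E
```

```text
[734.43239522  42.6115704  384.55032278] [-3.1393481  -0.00427713  2.71787255] [-0.34015531  0.60995775  0.42604325] [ 5.59198355e-02  5.42579221e-01  1.38320527e+00 -1.87007756e-05
  1.22063843e+00 -1.09115473e+00] 0.0022365492757422723
```

View pics/w8.png

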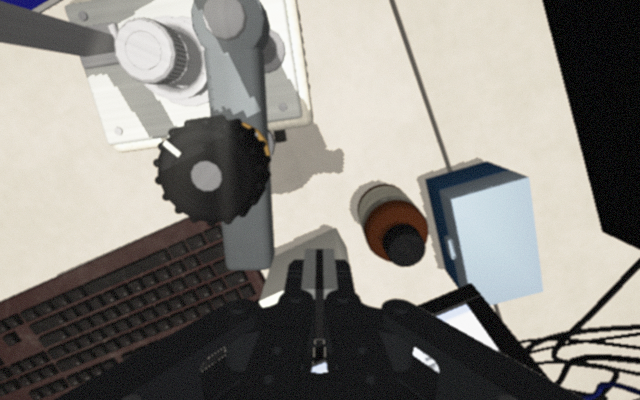

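Call:
step_arm --deltas '[{"translation": [0, 0, 2], "rot": [0, 0, 0]}, {"translation": [0, 0, 4], "rot": [0, 0, 0]}, {"translation": [0, 0, 4.5], "rot": [0, 0, 0]}, {"translation": [0, 0, 4.5], "rot": [0, 0, 0]}]'

```text
clock: 16.55
eef_pos: [735.0, 42.7, 342.0]
tcp_rot: [-3.141, -0.001, 2.72]
contact_force: [0.5, 0.4, 0.8]
opening: 0.003
```

```bash
python3 - <<'E'
from h import *
s=readout.sense();print(s['eef_pos'],s['tcp_rot'],s['contact_force'],s['opening'])
p=np.array(s['eef_pos']);yaw=s['tcp_rot'][2]
tx=np.array([np.cos(yaw),np.sin(yaw)]);ty=np.array([np.sin(yaw),-np.cos(yaw)])
P=np.array([612.4,49.1])
for th in [1.42,1.3,1.15,1.0,.85,.7,.55,.4,.3,.2,.1,0.03,0,-.03]:
    ph=th-1.853;u=np.array([np.cos(ph),np.sin(ph)]);n=np.array([-u[1],u[0]])
    d=P+115*u+28.5*n-p[:2]
    print(th,(P+115*u+28.5*n).round(1),(np.array([d@tx,d@ty])/10).round(2), 'rotz',round(-((ph+np.pi)-yaw),3))
E
```

```text
[735.0221964   42.69052008 341.96985075] [-3.14111769e+00 -9.54783596e-04  2.71971789e+00] [0.47987537 0.39892131 0.79468461] 0.002747586458882666
1.42 [728.7  26.7] [-0.08 -1.71] rotz 0.011
1.3 [725.2  12.9] [-0.32 -3.11] rotz 0.131
1.15 [718.6  -3.5] [-0.39 -4.89] rotz 0.281
1.0 [709.5 -18.8] [-0.19 -6.65] rotz 0.431
0.85 [698.3 -32.5] [ 0.27 -8.37] rotz 0.581
0.7 [685.1 -44.4] [ 0.99 -9.99] rotz 0.731
0.55 [670.3 -54.3] [  1.93 -11.49] rotz 0.881
0.4 [654.2 -61.8] [  3.1  -12.84] rotz 1.031
0.3 [642.9 -65.4] [  3.98 -13.63] rotz 1.131
0.2 [631.4 -67.9] [  4.93 -14.33] rotz 1.231
0.1 [619.6 -69.2] [  5.95 -14.93] rotz 1.331
0.03 [611.3 -69.4] [  6.7  -15.29] rotz 1.401
0 [607.7 -69.3] [  7.03 -15.43] rotz 1.431
-0.03 [604.2 -69.1] [  7.36 -15.56] rotz 1.461
```

Call:
step_arm --deltas '[{"translation": [-0.1, -1.7, 0.2], "rot": [0, 0, 0.01]}, {"translation": [-0.3, -3.1, 0.2], "rot": [0, 0, 0.13]}, {"translation": [-0.4, -4.9, 0.2], "rot": [0, 0, 0.28]}, {"translation": [-0.2, -6.65, 0.2], "rot": [0, 0, 0.43]}, {"translation": [0.25, -8.35, 0.2], "rot": [0, 0, 0.58]}, {"translation": [1.0, -10.0, 0.2], "rot": [0, 0, 0.73]}, {"translation": [1.95, -11.5, 0.2], "rot": [0, 0, 0.88]}, {"translation": [3.1, -12.85, 0.2], "rot": [0, 0, 1.03]}]'

```text
clock: 17.55
eef_pos: [653.7, -63.3, 341.6]
tcp_rot: [3.14, 0.001, 1.684]
contact_force: [0.8, 0.0, -0.7]
opening: 0.0
```

```bash
python3 - <<'E'
from h import *
s=readout.sense();print(s['eef_pos'],s['tcp_rot'],s['contact_force'],s['opening'])
w=grab('wrist','w9')
p=np.array([654.2,-61.8]);yaw=2.72-1.03
tx=np.array([np.cos(yaw),np.sin(yaw)]);ty=np.array([np.sin(yaw),-np.cos(yaw)])
P=np.array([612.4,49.1])
for th in [.3,.2,.12,.06,0.03,0,-.03,-.06]:
    ph=th-1.853;u=np.array([np.cos(ph),np.sin(ph)]);n=np.array([-u[1],u[0]])
    d=P+115*u+28.5*n-p[:2]
    print(th,(np.array([d@tx,d@ty])/10).round(2), 'rotz',round(-((ph+np.pi)-yaw),3))
E
```

```text
[653.68910639 -63.2602332  341.59812893] [3.13966229e+00 6.14667785e-04 1.68375102e+00] [ 0.79404909  0.04841589 -0.72973411] 0.000479127624017221
0.3 [-0.22 -1.16] rotz 0.101
0.2 [-0.33 -2.34] rotz 0.201
0.12 [-0.33 -3.29] rotz 0.281
0.06 [-0.28 -4.  ] rotz 0.341
0.03 [-0.24 -4.35] rotz 0.371
0 [-0.19 -4.7 ] rotz 0.401
-0.03 [-0.13 -5.05] rotz 0.431
-0.06 [-0.06 -5.4 ] rotz 0.461
```

View pics/w9.png

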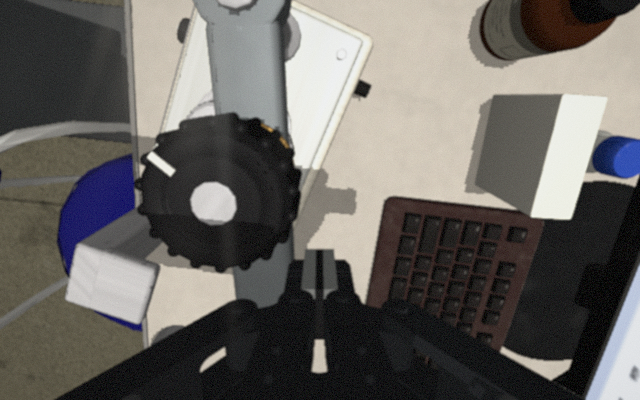

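Call:
step_arm --deltas '[{"translation": [-0.2, -0.7, 0], "rot": [0, 0, 0.06]}, {"translation": [-0.25, -1.4, 0], "rot": [0, 0, 0.12]}, {"translation": [-0.3, -2.1, 0], "rot": [0, 0, 0.18]}, {"translation": [-0.3, -2.8, 0], "rot": [0, 0, 0.24]}, {"translation": [-0.3, -3.4, 0], "rot": [0, 0, 0.29]}, {"translation": [-0.25, -3.7, 0], "rot": [0, 0, 0.32]}, {"translation": [-0.25, -4.0, 0], "rot": [0, 0, 0.34]}, {"translation": [-0.25, -4.0, 0], "rot": [0, 0, 0.34]}]'

```text
clock: 18.6
eef_pos: [614.8, -69.2, 340.9]
tcp_rot: [3.141, -0.0, 1.35]
contact_force: [1.2, -0.2, 0.5]
opening: 0.0
```

Call:
step_arm --deltas '[{"translation": [0.02, -0.2, 0], "rot": [0, 0, 0.02]}, {"translation": [0.04, -0.4, 0], "rot": [0, 0, 0.04]}, {"translation": [0.04, -0.4, 0], "rot": [0, 0, 0.04]}]'

```text
clock: 18.98
eef_pos: [610.8, -67.7, 340.6]
tcp_rot: [-3.141, -0.0, 1.31]
contact_force: [-0.0, 0.0, 0.3]
opening: -0.001
```

```bash
python3 - <<'E'
from h import *
s=readout.sense();print(s['eef_pos'],s['tcp_rot'],s['contact_force'],s['opening'])
w=grab('wrist','w10')
E
```

```text
[610.80949441 -67.69641841 340.5971199 ] [-3.14117900e+00 -3.05989051e-05  1.30962339e+00] [-0.03142719  0.02819287  0.3211715 ] -0.0007568401621552357
```

View pics/w10.png

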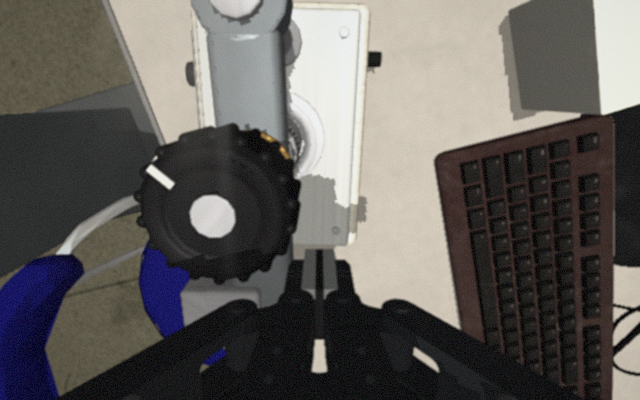

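Call:
step_arm --deltas '[{"translation": [0.0, -0.2, 0], "rot": [0, 0, 0.02]}, {"translation": [0.0, -0.3, 0], "rot": [0, 0, 0.02]}, {"translation": [0.0, -0.3, 0], "rot": [0, 0, 0.02]}]'

```text
clock: 19.4
eef_pos: [608.0, -67.0, 340.7]
tcp_rot: [-3.141, -0.0, 1.29]
contact_force: [1.6, -0.1, 0.3]
opening: 0.003
```

Call:
step_arm --deltas '[{"translation": [0.0, -0.15, 0], "rot": [0, 0, 0]}, {"translation": [0.0, -0.2, 0], "rot": [0, 0, 0]}, {"translation": [0.0, -0.2, 0], "rot": [0, 0, 0]}]'

```text
clock: 19.77
eef_pos: [606.2, -66.5, 340.7]
tcp_rot: [3.141, -0.0, 1.29]
contact_force: [1.1, -0.8, 0.1]
opening: -0.006
```

Call:
step_arm --deltas '[{"translation": [0.0, -0.15, 0], "rot": [0, 0, 0]}, {"translation": [0.0, -0.2, 0], "rot": [0, 0, 0]}, {"translation": [0.0, -0.2, 0], "rot": [0, 0, 0]}]'

```text
clock: 20.15
eef_pos: [605.2, -66.2, 341.2]
tcp_rot: [3.138, -0.0, 1.29]
contact_force: [6.2, -2.7, -0.5]
opening: 0.001
```

The stop is reached, with the force rising to 6.8 N. I'll back off and rise above the knob, turning the wrist towards one end of its range and opening the gripper.

Call:
step_arm --deltas '[{"translation": [0, 2, 0], "rot": [0, 0, 0]}, {"translation": [0, 3, -2], "rot": [0, 0, 0]}, {"translation": [0, 3, -7], "rot": [0, 0, 0]}, {"translation": [0, 3, -12], "rot": [0, 0, 0]}, {"translation": [0, 3, -15], "rot": [0, 0, 0]}, {"translation": [0, 3, -15], "rot": [0, 0, 0]}]'

```text
clock: 20.9
eef_pos: [633.2, -74.1, 493.5]
tcp_rot: [3.138, -0.001, 1.29]
contact_force: [-0.1, -0.6, -0.9]
opening: -0.005
```

```bash
python3 - <<'E'
from h import *
s=readout.sense();print(s['eef_pos'],s['tcp_rot'],s['qpos'])
w=grab('wrist','w11');import pickle;pickle.dump(w,open('w11.pkl','wb'))
cv2.imwrite('pics/w11c.png',cv2.resize(w['image'][40:290,220:470],None,fx=2.4,fy=2.4,interpolation=cv2.INTER_CUBIC)[:,:,::-1])
s=readout.sense();p=np.array(s['eef_pos']);yaw=s['tcp_rot'][2]
tx=np.array([np.cos(yaw),np.sin(yaw)]);ty=np.array([np.sin(yaw),-np.cos(yaw)])
d=np.array([593.9,-13.2])-p[:2];print(p,d@tx,d@ty)
E
```

```text
[633.24837208 -74.13565622 493.49472318] [ 3.13752341e+00 -1.00823952e-03  1.28983039e+00] [-1.18984133e-01  3.04308635e-01  1.50409798e+00  3.48919320e-04
  1.32900748e+00  1.61901018e-01]
[632.89333749 -74.09359557 491.39943151] 47.69849421023165 -54.34486176927977
```

View pics/w11c.png

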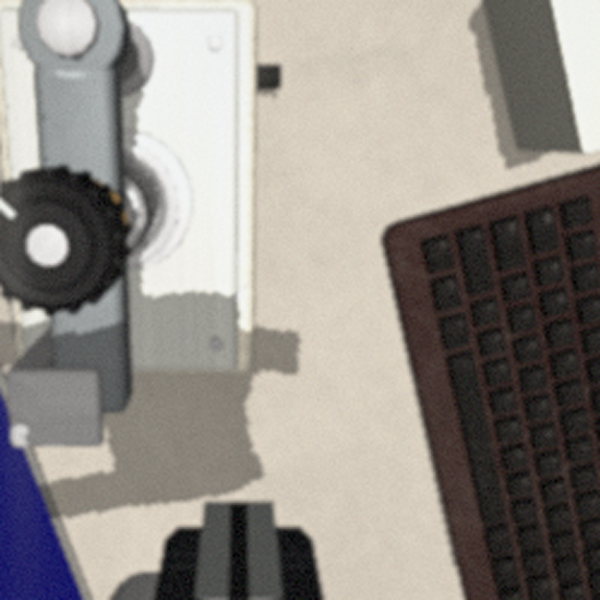

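Call:
step_arm --deltas '[{"translation": [1.5, -1.7, 0], "rot": [0, 0, -0.18]}, {"translation": [3.5, -4, 0], "rot": [0, 0, -0.36]}, {"translation": [4.8, -5.4, 0], "rot": [0, 0, -0.54]}, {"translation": [4.8, -5.4, 0], "rot": [0, 0, -0.72]}, {"translation": [4.8, -5.4, 0], "rot": [0, 0, -0.9]}, {"translation": [4.8, -5.4, 0], "rot": [0, 0, -1.08]}, {"translation": [4.8, -5.4, 0], "rot": [0, 0, -1.26]}, {"translation": [4.8, -5.4, 0], "rot": [0, 0, -1.43]}]' --grip 20

```text
clock: 21.95
eef_pos: [594.0, -13.1, 488.6]
tcp_rot: [-3.14, -0.003, 2.726]
contact_force: [0.2, -0.7, -0.1]
opening: 0.919
```

```bash
python3 - <<'E'
from h import *
w=grab('wrist','w12');import pickle;pickle.dump(w,open('w12.pkl','wb'))
s=readout.sense();print(s['eef_pos'],s['tcp_rot'],s['qpos'])
E
```

```text
[594.03682319 -13.07251769 488.6903624 ] [-3.14048959 -0.00320467  2.73357545] [-2.45773098e-02  2.37960096e-01  1.60256733e+00  1.82376071e-04
  1.30444986e+00 -1.18740650e+00]
```

Call:
step_arm --deltas '[{"translation": [0, 0, 0], "rot": [0, 0, -0.18]}, {"translation": [0, 0, 0], "rot": [0, 0, -0.36]}, {"translation": [0, 0, 0], "rot": [0, 0, -0.54]}, {"translation": [0, 0, 0], "rot": [0, 0, -0.72]}, {"translation": [0, 0, 0], "rot": [0, 0, -0.9]}, {"translation": [0, 0, 0], "rot": [0, 0, -1.08]}, {"translation": [0, 0, 0], "rot": [0, 0, -1.26]}, {"translation": [0, 0, 0], "rot": [0, 0, -1.4]}]'

```text
clock: 23.0
eef_pos: [594.1, -13.1, 489.1]
tcp_rot: [3.139, -0.001, -2.161]
contact_force: [-0.3, 0.4, 1.1]
opening: 0.922
```

Call:
step_arm --deltas '[{"translation": [0, 0, 0], "rot": [0, 0, 0]}, {"translation": [0, 0, 0], "rot": [0, 0, 0]}]'

```text
clock: 23.25
eef_pos: [594.3, -13.2, 489.9]
tcp_rot: [3.14, -0.001, -2.168]
contact_force: [0.5, 0.4, -0.0]
opening: 0.918
```

```bash
python3 - <<'E'
from h import *
s=readout.sense();print(s['eef_pos'],s['tcp_rot'],s['qpos'])
w=grab('wrist','w13');import pickle;pickle.dump(w,open('w13.pkl','wb'))
A=pickle.load(open('w12.pkl','rb'))
cv2.imwrite('pics/w12_13.png',np.vstack([A['image'][0:280],w['image'][0:280]])[:,:,::-1])
E
```

```text
[594.34390537 -13.15368247 489.87274442] [ 3.14040178e+00 -7.24252789e-04 -2.16756927e+00] [-2.46611996e-02  2.37119899e-01  1.60108488e+00  3.71314315e-05
  1.30478123e+00 -2.56949027e+00]
```

View pics/w12_13.png

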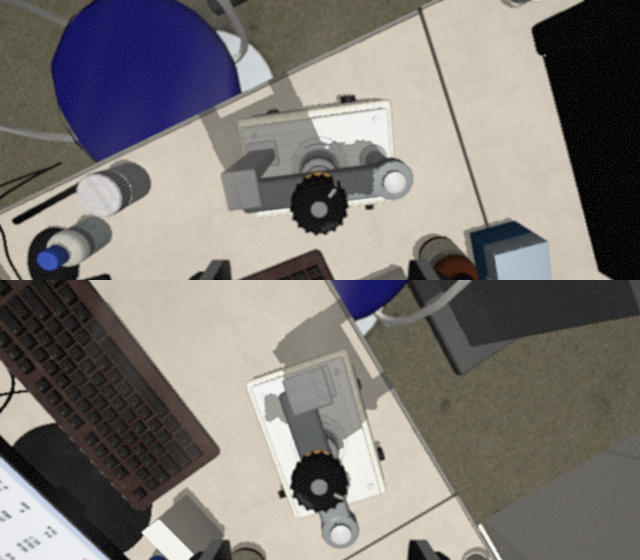

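```bash
python3 - <<'E'
from h import *
import pickle
A=pickle.load(open('w12.pkl','rb'));B=pickle.load(open('w13.pkl','rb'));C=pickle.load(open('w11.pkl','rb'))
def cap(f,u,v,r=10):
    g=cv2.cvtColor(f['image'],cv2.COLOR_RGB2GRAY)[v-r:v+r+1,u-r:u+r+1]
    m=(g>110).astype(np.uint8);n,l,st,ce=cv2.connectedComponentsWithStats(m)
    i=l[r,r];print('cap',ce[i]+[u-r,v-r],st[i,4]);return ce[i]+[u-r,v-r]
a=cap(A,319,209);b=cap(B,319,207);c=cap(C,239,142)
print(tri([ray(A,*a),ray(B,*b)]));print(tri([ray(A,*a),ray(B,*b),ray(C,*c)]))
for f,q in ((A,a),(B,b),(C,c)): print(onz(f,*q,229).round(1))
E
```

```text
cap [318.68023256 209.        ] 172
cap [318.75428571 206.66285714] 175
cap [239.29545455 141.75378788] 264
(array([594.00594105, -13.28031084, 228.90351879]), [np.float64(0.02724524420733923), np.float64(0.027245244207299377)])
(array([594.02072203, -13.25405504, 228.84217062]), [np.float64(0.04731900616600135), np.float64(0.02289735264155205), np.float64(0.04255220593211627)])
[593.9 -13.3 229. ]
[594.  -13.3 229. ]
[594.1 -13.2 229. ]
```

The knob axis is at (594.0, -13.3) and its top at 228.9, with residuals under 0.05 mm. I'll descend to grip the knob only, keeping the fingertips at about 202-206, above the collar.

Call:
step_arm --deltas '[{"translation": [0.03, 0.02, 3], "rot": [0, 0, 0]}, {"translation": [0.03, 0.02, 7], "rot": [0, 0, 0]}, {"translation": [0.03, 0.02, 10], "rot": [0, 0, 0]}, {"translation": [0.03, 0.02, 11.5], "rot": [0, 0, 0]}, {"translation": [0.03, 0.02, 11.5], "rot": [0, 0, 0]}, {"translation": [0.03, 0.02, 11.5], "rot": [0, 0, 0]}]'

```text
clock: 24.05
eef_pos: [594.7, -13.3, 376.9]
tcp_rot: [-3.14, 0.001, -2.164]
contact_force: [0.5, -1.0, -0.2]
opening: 0.921
```

```bash
python3 - <<'E'
from h import *
s=readout.sense();print(s['eef_pos'],s['tcp_rot'],s['contact_force'],s['wrist_torque'])
w=grab('wrist','w14');s2=grab('scene')
cv2.imwrite('pics/sc14.png',cv2.resize(s2['image'][150:340,180:400],None,fx=3,fy=3,interpolation=cv2.INTER_CUBIC)[:,:,::-1])
E
```

```text
[594.67819087 -13.29463244 376.94327068] [-3.14003458e+00  1.01471379e-03 -2.16386695e+00] [ 0.46361087 -0.99007632 -0.20130314] [-0.00170881  0.02350054  0.00606348]
```

View pics/w14.png

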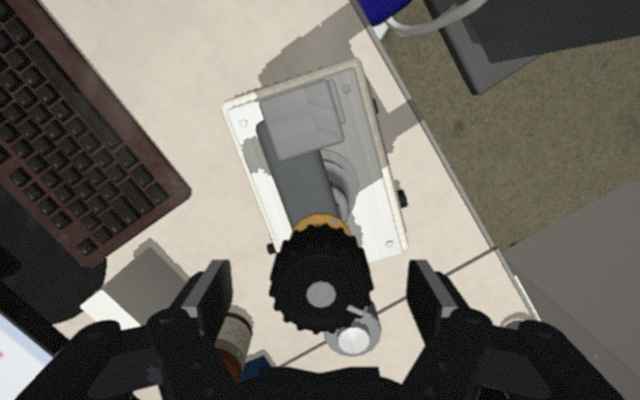

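View pics/sc14.png

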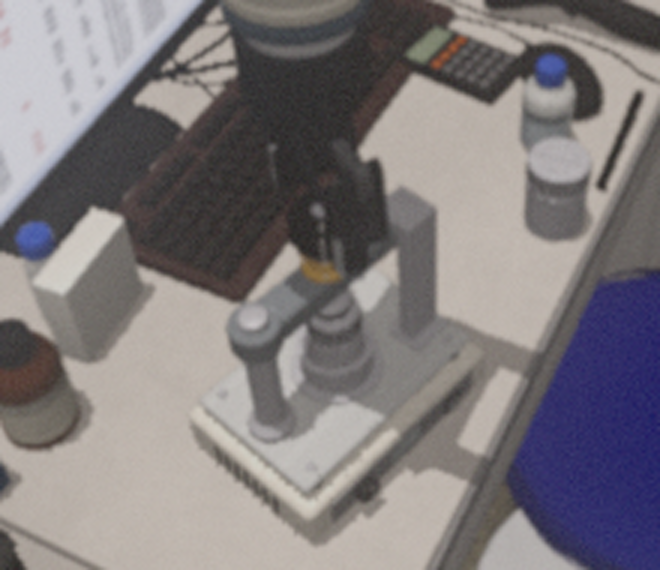

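Call:
step_arm --deltas '[{"translation": [0, 0, 0.1], "rot": [0, 0, 0]}, {"translation": [0, 0, 0.1], "rot": [0, 0, 0]}, {"translation": [0, 0, 0.1], "rot": [0, 0, 0]}, {"translation": [0, 0, 0.1], "rot": [0, 0, 0]}, {"translation": [0, 0, 0.1], "rot": [0, 0, 0]}, {"translation": [0, 0, 0.1], "rot": [0, 0, 0]}]' --grip 255 --squeeze 40

```text
clock: 24.9
eef_pos: [594.2, -13.3, 375.2]
tcp_rot: [-3.141, 0.0, -2.163]
contact_force: [-1.2, 0.4, 6.1]
opening: 0.5
```

```bash
python3 - <<'E'
from h import *
s=readout.sense();print(s['eef_pos'],s['tcp_rot'],s['contact_force'],s['wrist_torque'],s['opening'],s['qpos'][5])
w=grab('wrist','w15')
E
```

```text
[594.22375005 -13.26381266 375.22097196] [-3.14126071e+00  2.91520762e-04 -2.16334329e+00] [-1.19145875  0.41859512  6.09412338] [0.11603503 0.31889621 0.02030654] 0.49965452715474046 -2.573942324400672
```

View pics/w15.png

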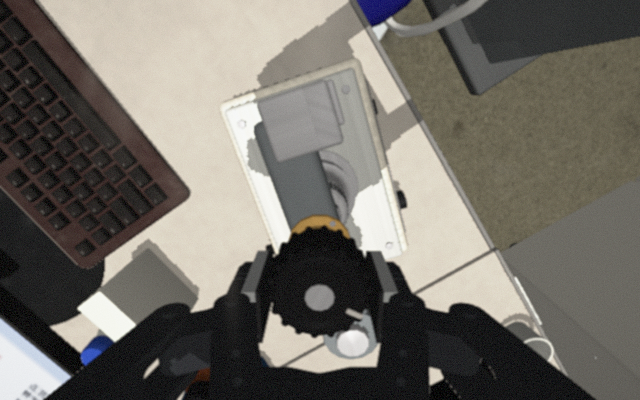

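Call:
step_arm --deltas '[{"translation": [0, 0, 0], "rot": [0, 0, 0.1]}, {"translation": [0, 0, 0], "rot": [0, 0, 0.2]}, {"translation": [0, 0, 0], "rot": [0, 0, 0.3]}, {"translation": [0, 0, 0], "rot": [0, 0, 0.4]}]'

```text
clock: 25.45
eef_pos: [594.3, -13.3, 375.2]
tcp_rot: [-3.141, 0.0, -2.567]
contact_force: [-1.6, -0.2, 4.9]
opening: 0.503
```

```bash
python3 - <<'E'
from h import *
s=readout.sense();print(s['eef_pos'],s['tcp_rot'],s['contact_force'],s['wrist_torque'],s['opening'],s['qpos'][5])
E
```

```text
[594.28005929 -13.34479654 375.20308219] [-3.14109101e+00  4.92472521e-04 -2.56650849e+00] [-1.57987315 -0.21087656  4.92975648] [0.04080518 0.24763226 0.15009997] 0.5032719006769639 -2.170743380869518
```

Call:
step_arm --deltas '[{"translation": [0, 0, 0], "rot": [0, 0, 0.1]}, {"translation": [0, 0, 0], "rot": [0, 0, 0.2]}, {"translation": [0, 0, 0], "rot": [0, 0, 0.3]}, {"translation": [0, 0, 0], "rot": [0, 0, 0.4]}]'

```text
clock: 25.95
eef_pos: [594.3, -13.5, 375.2]
tcp_rot: [-3.141, 0.001, -2.966]
contact_force: [-1.5, -1.0, 6.1]
opening: 0.504
```

```bash
python3 - <<'E'
from h import *
s=readout.sense();print(s['eef_pos'],s['tcp_rot'],s['contact_force'],s['wrist_torque'],s['opening'],s['qpos'][5])
w=grab('wrist','w16')
cv2.imwrite('pics/w16c.png',cv2.resize(w['image'][190:370,230:410],None,fx=3,fy=3,interpolation=cv2.INTER_CUBIC)[:,:,::-1])
E
```

```text
[594.3173411  -13.4535976  375.20866149] [-3.14104984e+00  7.23737852e-04 -2.96643053e+00] [-1.51679331 -0.97901454  6.12574213] [-0.12484385  0.16382914  0.1757715 ] 0.5039150337485648 -1.7707948724045444
```

View pics/w16c.png

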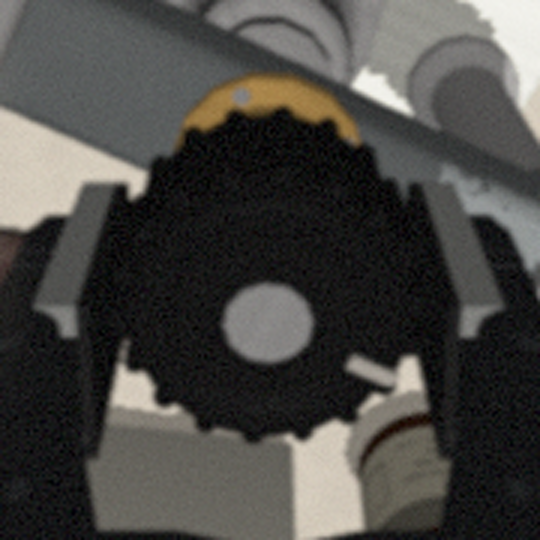

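Call:
step_arm --deltas '[{"translation": [0, 0, 0], "rot": [0, 0, 0.1]}, {"translation": [0, 0, 0], "rot": [0, 0, 0.2]}, {"translation": [0, 0, 0], "rot": [0, 0, 0.2]}]'

```text
clock: 26.38
eef_pos: [594.4, -13.5, 375.2]
tcp_rot: [-3.141, 0.001, 3.118]
contact_force: [-1.4, -1.8, 5.8]
opening: 0.503
```

```bash
cat > q.py <<'E'
from h import *
s=readout.sense();print(s['eef_pos'].round(1),s['contact_force'].round(1),'Tz',s['wrist_torque'][2].round(3),s['opening'].round(3),'turned',round(s['qpos'][5]+2.574,3),'q6eff',s['joint_efforts'][5].round(3))
E
python3 q.py
```

```text
Traceback (most recent call last):
  File "q.py", line 2, in <module>
    s=readout.sense();print(s['eef_pos'].round(1),s['contact_force'].round(1),'Tz',s['wrist_torque'][2].round(3),s['opening'].round(3),'turned',round(s['qpos'][5]+2.574,3),'q6eff',s['joint_efforts'][5].round(3))
                                                                                                                 ^^^^^^^^^^^^^^^^^^
AttributeError: 'float' object has no attribute 'round'
```

Call:
step_arm --deltas '[{"translation": [0, 0, 0], "rot": [0, 0, 0.1]}, {"translation": [0, 0, 0], "rot": [0, 0, 0.2]}, {"translation": [0, 0, 0], "rot": [0, 0, 0.2]}]'

```text
clock: 26.75
eef_pos: [594.4, -13.6, 375.2]
tcp_rot: [-3.141, 0.001, 2.918]
contact_force: [-1.1, -1.5, 5.1]
opening: 0.501
```

```bash
python3 q.py
```

```text
Traceback (most recent call last):
  File "q.py", line 2, in <module>
    s=readout.sense();print(s['eef_pos'].round(1),s['contact_force'].round(1),'Tz',s['wrist_torque'][2].round(3),s['opening'].round(3),'turned',round(s['qpos'][5]+2.574,3),'q6eff',s['joint_efforts'][5].round(3))
                                                                                                                 ^^^^^^^^^^^^^^^^^^
AttributeError: 'float' object has no attribute 'round'
```

Call:
step_arm --deltas '[{"translation": [0, 0, 0], "rot": [0, 0, 0.1]}, {"translation": [0, 0, 0], "rot": [0, 0, 0.2]}, {"translation": [0, 0, 0], "rot": [0, 0, 0.2]}]'

```text
clock: 27.12
eef_pos: [594.4, -13.6, 375.2]
tcp_rot: [-3.141, 0.001, 2.718]
contact_force: [-0.8, -1.2, 5.4]
opening: 0.503
```

```bash
python3 q.py
```

```text
Traceback (most recent call last):
  File "q.py", line 2, in <module>
    s=readout.sense();print(s['eef_pos'].round(1),s['contact_force'].round(1),'Tz',s['wrist_torque'][2].round(3),s['opening'].round(3),'turned',round(s['qpos'][5]+2.574,3),'q6eff',s['joint_efforts'][5].round(3))
                                                                                                                 ^^^^^^^^^^^^^^^^^^
AttributeError: 'float' object has no attribute 'round'
```

```bash
cat > q.py <<'E'
from h import *
s=readout.sense();print(np.round(s['eef_pos'],1),np.round(s['contact_force'],1),'Tz %.3f op %.3f turned %.3f eff %.3f'%(s['wrist_torque'][2],s['opening'],s['qpos'][5]+2.574,s['joint_efforts'][5]))
E
python3 q.py
```

```text
[594.4 -13.6 375.2] [-0.8 -1.2  5.4] Tz -0.040 op 0.503 turned 1.402 eff 0.553
```

```bash
python3 - <<'E'
from h import *
w=grab('wrist','w17');s2=grab('scene')
a=cv2.resize(w['image'][190:370,230:410],None,fx=3,fy=3,interpolation=cv2.INTER_CUBIC)
b=cv2.resize(s2['image'][215:305,245:335],None,fx=6,fy=6,interpolation=cv2.INTER_CUBIC)
b=np.clip(b.astype(float)*1.5,0,255).astype(np.uint8)
cv2.imwrite('pics/w17c.png',cv2.resize(np.hstack([a,b])[:,:,::-1],(800,400)))
E
python3 q.py
```

```text
[594.3 -13.6 375.3] [-1.5 -2.3  4.9] Tz -0.122 op 0.506 turned 1.400 eff -0.038
```

View pics/w17c.png

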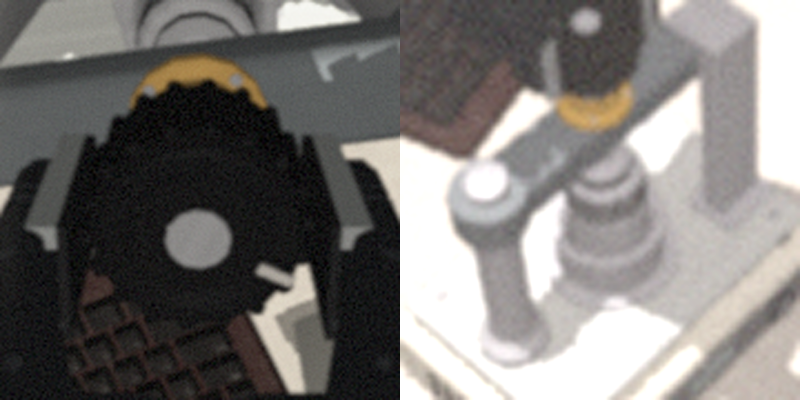

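Knob index and pads have kept their relative place, so there is no finger slip. The torque reading only means something while turning, so I'll read it straight after moving rows.

Call:
step_arm --deltas '[{"translation": [0, 0, 0], "rot": [0, 0, 0.06]}, {"translation": [0, 0, 0], "rot": [0, 0, 0.12]}]'

```text
clock: 27.48
eef_pos: [594.3, -13.6, 375.2]
tcp_rot: [-3.141, 0.001, 2.598]
contact_force: [-1.4, -1.8, 5.1]
opening: 0.502
```

```bash
python3 q.py
```

```text
[594.3 -13.6 375.2] [-1.4 -1.8  5.1] Tz 0.135 op 0.502 turned 1.522 eff -0.637
```

Call:
step_arm --deltas '[{"translation": [0, 0, 0], "rot": [0, 0, 0.06]}, {"translation": [0, 0, 0], "rot": [0, 0, 0.12]}]'

```text
clock: 27.72
eef_pos: [594.3, -13.7, 375.3]
tcp_rot: [-3.141, 0.001, 2.478]
contact_force: [-1.7, -3.3, 5.5]
opening: 0.503
```

```bash
python3 q.py
```

```text
[594.3 -13.7 375.3] [-1.7 -3.3  5.5] Tz 0.236 op 0.503 turned 1.642 eff -0.615
```

Call:
step_arm --deltas '[{"translation": [0, 0, 0], "rot": [0, 0, 0.06]}, {"translation": [0, 0, 0], "rot": [0, 0, 0.12]}]'

```text
clock: 27.98
eef_pos: [594.3, -13.7, 375.3]
tcp_rot: [-3.141, 0.001, 2.358]
contact_force: [-2.1, -3.1, 5.8]
opening: 0.499
```

```bash
python3 q.py
```

```text
[594.3 -13.7 375.3] [-2.1 -3.1  5.8] Tz 0.155 op 0.499 turned 1.762 eff -0.607
```

Call:
step_arm --deltas '[{"translation": [0, 0, 0], "rot": [0, 0, 0.06]}, {"translation": [0, 0, 0], "rot": [0, 0, 0.12]}]'

```text
clock: 28.22
eef_pos: [594.3, -13.7, 375.3]
tcp_rot: [-3.141, 0.001, 2.238]
contact_force: [-2.0, -2.1, 6.6]
opening: 0.499
```

```bash
python3 q.py
```

```text
[594.3 -13.7 375.3] [-2.  -2.1  6.6] Tz 0.170 op 0.499 turned 1.882 eff -0.599
```

Call:
step_arm --deltas '[{"translation": [0, 0, 0], "rot": [0, 0, 0.05]}, {"translation": [0, 0, 0], "rot": [0, 0, 0.1]}]'

```text
clock: 28.48
eef_pos: [594.2, -13.7, 375.3]
tcp_rot: [-3.141, 0.001, 2.139]
contact_force: [-1.8, -2.5, 6.5]
opening: 0.502
```

```bash
python3 q.py
```

```text
[594.2 -13.7 375.3] [-1.8 -2.5  6.5] Tz 0.165 op 0.502 turned 1.982 eff -0.471
```

Call:
step_arm --deltas '[{"translation": [0, 0, 0], "rot": [0, 0, 0.05]}, {"translation": [0, 0, 0], "rot": [0, 0, 0.1]}]'

```text
clock: 28.72
eef_pos: [594.2, -13.7, 375.3]
tcp_rot: [-3.142, 0.001, 2.038]
contact_force: [-0.7, -3.4, 5.7]
opening: 0.501
```

```bash
python3 q.py
```

```text
[594.2 -13.7 375.3] [-0.7 -3.4  5.7] Tz 0.117 op 0.501 turned 2.082 eff -0.549
```

Call:
step_arm --deltas '[{"translation": [0, 0, 0], "rot": [0, 0, 0.05]}, {"translation": [0, 0, 0], "rot": [0, 0, 0.1]}]'

```text
clock: 28.98
eef_pos: [594.2, -13.7, 375.3]
tcp_rot: [-3.142, 0.001, 1.938]
contact_force: [-2.0, -2.2, 6.2]
opening: 0.505
```

```bash
python3 q.py
```

```text
[594.2 -13.7 375.3] [-2.  -2.2  6.2] Tz 0.095 op 0.505 turned 2.182 eff -0.605
```

Call:
step_arm --deltas '[{"translation": [0, 0, 0], "rot": [0, 0, 0.05]}, {"translation": [0, 0, 0], "rot": [0, 0, 0.1]}]'

```text
clock: 29.22
eef_pos: [594.2, -13.8, 375.3]
tcp_rot: [3.142, 0.001, 1.838]
contact_force: [-2.8, -4.1, 6.7]
opening: 0.505
```

```bash
python3 q.py;  python3 - <<'E'
from h import *
w=grab('wrist','w18');s2=grab('scene')
a=cv2.resize(w['image'][190:370,230:410],None,fx=3,fy=3,interpolation=cv2.INTER_CUBIC)
b=cv2.resize(s2['image'][215:305,245:335],None,fx=6,fy=6,interpolation=cv2.INTER_CUBIC)
b=np.clip(b.astype(float)*1.5,0,255).astype(np.uint8)
cv2.imwrite('pics/w18c.png',cv2.resize(np.hstack([a,b])[:,:,::-1],(800,400)))
E
```

```text
[594.2 -13.8 375.3] [-2.8 -4.1  6.7] Tz 0.069 op 0.505 turned 2.282 eff -0.570
```

View pics/w18c.png

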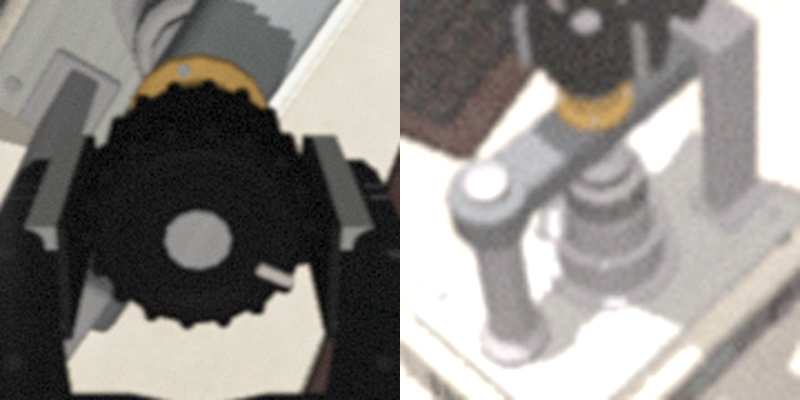

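Call:
step_arm --deltas '[{"translation": [0, 0, 0], "rot": [0, 0, 0.05]}]'

```text
clock: 29.45
eef_pos: [594.2, -13.7, 375.3]
tcp_rot: [3.142, 0.001, 1.789]
contact_force: [-2.4, -2.3, 7.7]
opening: 0.501
```

```bash
python3 q.py
```

```text
[594.2 -13.7 375.3] [-2.4 -2.3  7.7] Tz 0.137 op 0.501 turned 2.331 eff -0.828
```

Call:
step_arm --deltas '[{"translation": [0, 0, 0], "rot": [0, 0, 0.05]}]'

```text
clock: 29.58
eef_pos: [594.2, -13.8, 375.3]
tcp_rot: [3.142, 0.001, 1.739]
contact_force: [-1.1, -2.6, 6.6]
opening: 0.508
```

```bash
python3 q.py
```

```text
[594.2 -13.8 375.3] [-1.1 -2.6  6.6] Tz 0.184 op 0.508 turned 2.382 eff -0.498
```

Call:
step_arm --deltas '[{"translation": [0, 0, 0], "rot": [0, 0, 0.05]}]'

```text
clock: 29.7
eef_pos: [594.1, -13.8, 375.3]
tcp_rot: [3.141, 0.001, 1.689]
contact_force: [-3.2, -3.4, 7.0]
opening: 0.503
```

```bash
python3 q.py
```

```text
[594.1 -13.8 375.3] [-3.2 -3.4  7. ] Tz 0.203 op 0.503 turned 2.432 eff -0.465
```

Call:
step_arm --deltas '[{"translation": [0, 0, 0], "rot": [0, 0, 0.05]}]'

```text
clock: 29.82
eef_pos: [594.1, -13.8, 375.3]
tcp_rot: [3.141, 0.001, 1.638]
contact_force: [-1.8, -2.8, 6.9]
opening: 0.501
```

```bash
python3 q.py
```

```text
[594.1 -13.8 375.3] [-1.8 -2.8  6.9] Tz 0.233 op 0.501 turned 2.482 eff -0.465
```

Call:
step_arm --deltas '[{"translation": [0, 0, 0], "rot": [0, 0, 0.05]}]'

```text
clock: 29.95
eef_pos: [594.1, -13.8, 375.3]
tcp_rot: [3.141, 0.001, 1.589]
contact_force: [-2.3, -2.9, 5.6]
opening: 0.505
```

```bash
python3 q.py
```

```text
[594.1 -13.8 375.3] [-2.3 -2.9  5.6] Tz 0.178 op 0.505 turned 2.532 eff -0.483
```

Call:
step_arm --deltas '[{"translation": [0, 0, 0], "rot": [0, 0, 0.05]}]'

```text
clock: 30.08
eef_pos: [594.1, -13.8, 375.2]
tcp_rot: [3.141, 0.001, 1.538]
contact_force: [-3.0, -3.3, 6.6]
opening: 0.498
```

```bash
python3 q.py
```

```text
[594.1 -13.8 375.2] [-3.  -3.3  6.6] Tz 0.113 op 0.498 turned 2.582 eff -0.521
```

Call:
step_arm --deltas '[{"translation": [0, 0, 0], "rot": [0, 0, 0.05]}]'

```text
clock: 30.2
eef_pos: [594.1, -13.7, 375.3]
tcp_rot: [3.141, 0.001, 1.488]
contact_force: [-3.1, -2.3, 6.4]
opening: 0.502
```

```bash
python3 q.py
```

```text
[594.1 -13.7 375.3] [-3.1 -2.3  6.4] Tz 0.117 op 0.502 turned 2.632 eff -0.564
```

Call:
step_arm --deltas '[{"translation": [0, 0, 0], "rot": [0, 0, 0.05]}]'

```text
clock: 30.32
eef_pos: [594.1, -13.8, 375.3]
tcp_rot: [3.141, 0.001, 1.438]
contact_force: [-3.2, -3.4, 7.3]
opening: 0.505
```

```bash
python3 q.py
```

```text
[594.1 -13.8 375.3] [-3.2 -3.4  7.3] Tz 0.090 op 0.505 turned 2.682 eff -0.596
```

Call:
step_arm --deltas '[{"translation": [0, 0, 0], "rot": [0, 0, 0.05]}]'

```text
clock: 30.45
eef_pos: [594.0, -13.7, 375.2]
tcp_rot: [3.141, 0.001, 1.388]
contact_force: [-3.4, -2.3, 7.2]
opening: 0.501
```

```bash
python3 q.py
```

```text
[594.  -13.7 375.2] [-3.4 -2.3  7.2] Tz 0.060 op 0.501 turned 2.732 eff -0.606
```

Call:
step_arm --deltas '[{"translation": [0, 0, 0], "rot": [0, 0, 0.05]}]'

```text
clock: 30.58
eef_pos: [594.1, -13.7, 375.3]
tcp_rot: [3.141, 0.001, 1.338]
contact_force: [-3.2, -3.1, 6.8]
opening: 0.503
```

```bash
python3 q.py
```

```text
[594.1 -13.7 375.3] [-3.2 -3.1  6.8] Tz 0.068 op 0.503 turned 2.782 eff -0.591
```

Call:
step_arm --deltas '[{"translation": [0, 0, 0], "rot": [0, 0, 0.05]}]'

```text
clock: 30.7
eef_pos: [594.0, -13.7, 375.3]
tcp_rot: [3.141, 0.001, 1.288]
contact_force: [-2.9, -2.7, 6.7]
opening: 0.5
```

```bash
python3 q.py
```

```text
[594.  -13.7 375.3] [-2.9 -2.7  6.7] Tz 0.085 op 0.500 turned 2.832 eff -0.556
```

The torque is a clear sawtooth, with peaks at about 1.97 and 2.48 rad turned, so there have been two clicks. One more click gives a margin both ways within the allowed two to four.

Call:
step_arm --deltas '[{"translation": [0, 0, 0], "rot": [0, 0, 0.05]}, {"translation": [0, 0, 0], "rot": [0, 0, 0.1]}]'

```text
clock: 30.95
eef_pos: [594.0, -13.7, 375.3]
tcp_rot: [3.141, 0.001, 1.189]
contact_force: [-2.8, -2.6, 7.1]
opening: 0.503
```

```bash
python3 q.py
```

```text
[594.  -13.7 375.3] [-2.8 -2.6  7.1] Tz 0.140 op 0.503 turned 2.932 eff -0.479
```

Call:
step_arm --deltas '[{"translation": [0, 0, 0], "rot": [0, 0, 0.05]}]'

```text
clock: 31.08
eef_pos: [594.0, -13.7, 375.2]
tcp_rot: [3.141, 0.001, 1.139]
contact_force: [-2.9, -2.8, 6.9]
opening: 0.504
```

```bash
python3 q.py
```

```text
[594.  -13.7 375.2] [-2.9 -2.8  6.9] Tz 0.278 op 0.504 turned 2.982 eff -0.464
```

Call:
step_arm --deltas '[{"translation": [0, 0, 0], "rot": [0, 0, 0.05]}]'

```text
clock: 31.2
eef_pos: [594.0, -13.7, 375.3]
tcp_rot: [3.141, 0.001, 1.089]
contact_force: [-3.1, -2.3, 7.3]
opening: 0.5
```

```bash
python3 q.py
```

```text
[594.  -13.7 375.3] [-3.1 -2.3  7.3] Tz 0.220 op 0.500 turned 3.031 eff -0.468
```

Call:
step_arm --deltas '[{"translation": [0, 0, 0], "rot": [0, 0, 0.05]}]'

```text
clock: 31.32
eef_pos: [594.0, -13.7, 375.2]
tcp_rot: [3.141, 0.001, 1.039]
contact_force: [-3.6, -1.9, 7.3]
opening: 0.502
```

```bash
python3 q.py
```

```text
[594.  -13.7 375.2] [-3.6 -1.9  7.3] Tz 0.213 op 0.502 turned 3.082 eff -0.498
```

Call:
step_arm --deltas '[{"translation": [0, 0, 0], "rot": [0, 0, 0.05]}, {"translation": [0, 0, 0], "rot": [0, 0, 0.1]}]'

```text
clock: 31.58
eef_pos: [594.0, -13.7, 375.3]
tcp_rot: [3.141, 0.001, 0.938]
contact_force: [-3.6, -1.9, 7.8]
opening: 0.499
```

```bash
python3 q.py
```

```text
[594.  -13.7 375.3] [-3.6 -1.9  7.8] Tz 0.060 op 0.499 turned 3.182 eff -0.579
```

Call:
step_arm --deltas '[{"translation": [0, 0, 0], "rot": [0, 0, 0.05]}, {"translation": [0, 0, 0], "rot": [0, 0, 0.1]}]'

```text
clock: 31.82
eef_pos: [594.0, -13.7, 375.2]
tcp_rot: [3.141, 0.001, 0.838]
contact_force: [-3.4, -2.8, 7.4]
opening: 0.503
```

```bash
python3 q.py
```

```text
[594.  -13.7 375.2] [-3.4 -2.8  7.4] Tz 0.028 op 0.503 turned 3.282 eff -0.603
```

The third peak came at about 3.0, and the torque is now low, between clicks. I'll let go, rise straight up and check.

Call:
step_arm --deltas '[{"translation": [0, 0, 0], "rot": [0, 0, 0]}, {"translation": [0, 0, 0], "rot": [0, 0, 0]}, {"translation": [0, 0, 0], "rot": [0, 0, 0]}, {"translation": [0, 0, 0], "rot": [0, 0, 0]}, {"translation": [0, 0, 0], "rot": [0, 0, 0]}]' --grip 20

```text
clock: 32.45
eef_pos: [594.2, -13.3, 374.6]
tcp_rot: [-3.142, 0.0, 0.84]
contact_force: [0.1, 0.9, -0.7]
opening: 0.925
```

Call:
step_arm --deltas '[{"translation": [0, 0, -2], "rot": [0, 0, 0]}, {"translation": [0, 0, -6], "rot": [0, 0, 0]}, {"translation": [0, 0, -9], "rot": [0, 0, 0]}, {"translation": [0, 0, -9], "rot": [0, 0, 0]}, {"translation": [0, 0, -9], "rot": [0, 0, 0]}]'

```text
clock: 33.08
eef_pos: [593.9, -13.3, 464.0]
tcp_rot: [-3.141, 0.001, 0.84]
contact_force: [0.4, 0.2, 0.2]
opening: 0.926
```

```bash
python3 q.py; python3 - <<'E'
from h import *
w=grab('wrist','w20');s2=grab('scene','sc20');import pickle;pickle.dump(w,open('w20.pkl','wb'))
a=cv2.resize(w['image'][130:310,230:410],None,fx=3,fy=3,interpolation=cv2.INTER_CUBIC)
b=cv2.resize(s2['image'][195:315,225:345],None,fx=4.5,fy=4.5,interpolation=cv2.INTER_CUBIC)
cv2.imwrite('pics/w20c.png',cv2.resize(np.hstack([a,b])[:,:,::-1],(800,400)))
print(readout.sense()['tcp_rot'],proj(w,(594,-13.3,228.9)))
E
```

```text
[593.9 -13.3 464. ] [0.4 0.2 0.2] Tz 0.013 op 0.926 turned 3.280 eff -0.001
[-3.14001839e+00  1.32742428e-03  8.39828269e-01] [319.54748956 219.97386128]
```

View pics/w20c.png

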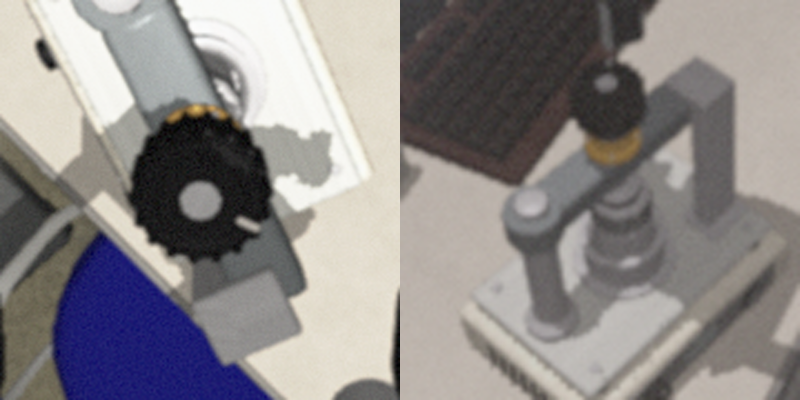

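```bash
python3 - <<'E'
from h import *
t=grab('top');s=grab('scene')
a=cv2.resize(t['image'][120:250,220:440],(800,473),interpolation=cv2.INTER_CUBIC);cv2.imwrite('pics/topend.png',a[:,:,::-1])
q=readout.sense();print(q['clock'],q['contact_force'].round(1) if hasattr(q['contact_force'],'round') else q['contact_force'],np.abs(q['qvel']).max())
cv2.imwrite('pics/scend.png',cv2.resize(s['image'][150:340,180:400],None,fx=3,fy=3,interpolation=cv2.INTER_CUBIC)[:,:,::-1])
E
```

```text
33.275 [-0.9 -0.6 -0.6] 0.005741371256001733
```

View pics/scend.png

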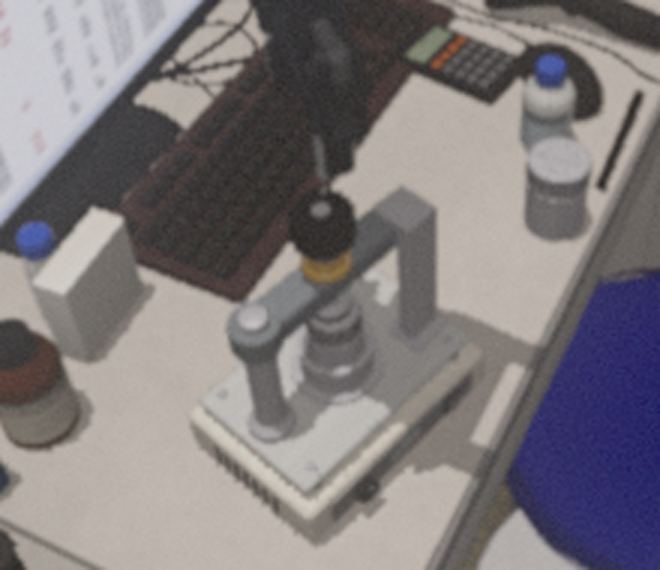

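The scene view shows the jar upright in the nest at about (335,345), with the pad on it, and the bridge against the keeper at (405,205). The big jar (558,190) and the bottle (550,95) have not moved, and the gripper hangs clear. I'm handing in.

```bash
python3 -c "
from rig import ticket
print(ticket.sign_off())"
```

```text
the job is handed in; nothing more can be done
None
```

The mill is loaded, clamped and handed in at about 33 s of the 72 s allowed.

- **Jar:** The small jar stands in the nest. It touched the floor at the expected height (tool at 268.1 mm, 268 expected) with about 7 N. Afterwards its lid sat where a seated jar's should, to within about a pixel.
- **Bridge:** I pushed it shut with the closed fingers until it stopped against the keeper, where the force rose to about 7 N.
- **Knob:** I gripped only the knob, with the fingertips above the collar, and turned it 3.28 rad clockwise. The torque showed three clear peaks, at about 1.97, 2.48 and 3.0 rad turned. I take that as three clicks, with a slip of about 1.5 rad.
- **Last checks:** After release the knob stayed put and the wrist force was near zero. The last scene view shows the jar upright under the pad, the bridge in its keeper, and the big jar and bottle unmoved.

**Not confirmed:**
- The collar's index line was hidden under the knob, so the click count rests on torque and geometry, not on the index lines.
- The pad force could not be measured directly.
- The first triangulation of the jar top gave 61 mm against the stated 66 mm. I used 66, and the grasp and seating fitted that.
- The knob's top measured 229 mm, about 15 mm higher than I had worked out from the sizes given. I gripped by the measured height.

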